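Change over the chamber slides on the slide imager and start the next scan

ROBOT

A 7-joint arm with a two-finger parallel gripper is mounted at the origin on the work surface. World frame = base frame: x ahead of the robot, y to its left, z up, the work surface at z = 0. Lengths are in m, angles in rad, forces in N, time in s.
With the tool pointing down it reaches from about 0.425 to 0.875 m from the base axis. Payload 8.4 kg.
Tool frame: the origin (TCP) lies on the centre line of the jaws, within the pads' length; the fingertips stand 25 mm ahead of it and the grasp point (between the pads) lies 6 mm ahead of it; z points along the fingers, y is the line along which they close (so a half turn about z gives the same grasp; the last joint's range is limited). The gripper opens to 85 mm and grips with 20 to 120 N. Pads are 22 mm wide; open, the fingers measure 114 mm over their backs; the gripper's body (76 mm by 85 mm) begins 54 mm behind the grasp point. The pads swing forward as they close: fully open they stand 13 mm farther back than shut.
Start: joints at [-1.313, 0.333, 0.04, 1.465, -0.013, 1.343, -0.059], TCP at [0.227, 0.609, 0.256] pointing down, gripper open.
Joint ranges: [-2.58, 2.58], [-0.38, 2.09], [-1.3, 1.39], [0.25, 2.4], [-1.5, 4.64], [0.08, 2.09], [-2.65, 2.65]. Speed limits (rad/s): [2.22, 2.22, 2.79, 2.79, 3.14, 3.14, 3.14].

INTERFACE

Orientations are given as a unit quaternion [w, x, y, z].
In Python, from station import arm gives the robot as it stands.
- The arm moves only by the tool apply_moves, never from a script. Its argument "plan" is a list that holds one entry, the list of rows, each a list of 6 numbers: the shift along the tool's x, y, z in units of 60 mm (1.0 is 60 mm), then the turn, a rotation vector about the tool's x, y, z in degrees. A call has 1 to 5 rows; each row is the pose to reach, as a shift and turn from the pose commanded when the call began, along the tool's axes at that moment; what a row does not reach only later rows make up. A row lasts 1/8 s, in which the tool goes at most 62.5 mm and 10.7 degrees, less where a joint would pass 70% of its speed; a pose out of reach is approached as far as the arm can. A call with a gripper value outside its range is refused whole. "gripper" is the opening, from 0 (shut) to 1 (fully open), set as the call begins (left out, the last holds). The fingers move at their own pace and stop on an object; "force" is the grip in N (left out, the last holds). Time passes only in rows, so rows that repeat a pose let the fingers close. It gives the time, the measured TCP pose, the force, the opening and the grip force at its end, in the units of the state.
- arm.state(): the state, without advancing time (a new reading comes with each control period).
- arm.get_image(name): name is "scene" or "top" or "wrist"; returns the picture (400x640x3 uint8, red, green, blue); there is no depth.
- arm.camera_info(name): a dict with "camera_matrix" (3x3 intrinsics, pixels), "eye" and "rotation" of the camera in the world. Camera axes: x right, y down, z forward; pixel columns grow to the right and rows downward; lengths in m; the calibration is good to about 2 mm. A picture is of the moment at which its call begins: read the wrist's pose just before it. camera_info takes no time and is no camera call; for the wrist camera it gives the pose at the moment of the call.
- arm.job_done(): hands the job in; it is judged then, once.
The state is a dict: "time": time; "joint_positions": joint angles; "qd": joint speeds; "joint_torque": joint torques, N m; "tool_pos": TCP position; "ee_rot": TCP orientation; "wrist_force": force on the tool from outside, world axes, zero at the start; "moment": the same for the moment, N m; "width": finger opening in m; "finger_force": force on a finger pad.
Only numpy, scipy, OpenCV 4.12 (cv2) and the standard library are available. Lean on these libraries where they do the work, as an engineer would, in place of code of your own. Each camera call takes 0.05 s, during which the arm holds its last target. There are 200 camera calls.

TASK

Change over the slide imager: swing its retaining bail up and back past upright, move every finished chamber slide from the stage to the empty white tray, lying flat on the tray's floor, and put every fresh slide from the steel sample tray on the stage, one to a station, flat on the plate between its stops with the frosted end on the far side where the bail comes down. Then swing the bail closed until it rests in its catch, and after that press the start key fully down and let it go. Never tip a slide on its side, and leave the other things on the bench where they are.

Things in the scene. Friction and masses are not known exactly. Their poses are not given: they have to be found in the camera images.
- imager: flat-topped inverted slide imager, fixed; white housing, x -120 to 105, y -112 to 125 mm, 45 mm high. Origin: on the bench under the middle station; x away from the robot, y left (yaw within 0.15 rad). On it a dark stage plate, top 55 mm above the bench, x -75 to 103, y -107 to 120 mm, with three stations along y, 60 mm apart.
- station1 (a point): centre of the right-hand (-y) station, on the plate, where a slide's origin belongs; axes as the imager's. A slide lies along x, frosted end at +x, inside stops 4 mm high: one across each end (faces at x = +-41 mm) and two along each side (at x = +-27 mm, 6 mm long, faces at y = +-16 mm): 3 mm play all round.
- station2 (a point): centre of the middle station, as station1
- station3 (a point): centre of the left-hand (+y) station, as station1
- bar (a joint): angle of the retaining bail, a U of flat steel 6 mm thick: its cross bar, 12 mm wide, lies along y over the slides' frosted ends, underside 4 mm above the plate; two side arms go from it to hinges on the far edge. 0 = closed, level, in its catch; grows as it swings up and away from the robot: 1.57 upright, 1.9 fully open, leaning back. Stiff hinge (0.07 N m): stays where left.
- bar_hinge (a point): middle of the bail's hinge axis (along the imager's y), 62 mm above the bench, fixed on the imager at its x = 88, y = 0 mm; axes as the imager's. Open, the bail stands up to 130 mm above the bench. The catch is a small nosed post, top 71 mm above the bench, in front of the bail at x = 15 to 24, y = -85 to -97 mm.
- bar_handle (a point): middle of the bail's handle, a grey round bar 16 mm thick and 36 mm long along the imager's y, 58 mm from the hinge axis, at y = -133 mm, overhanging the housing's right side; closed it is 62 mm above the open bench at the imager's x = 30. Moves with the bail. Pinched across x from above it can be carried round the hinge, rolling in the fingers.
- start (a joint): travel of the start key, a round grey push key 20 mm across on the housing's front strip: 0 = up, 0.005 m = fully pressed (about 5 N); springs back
- start_top (a point): middle of the start key's top, 52 mm above the bench when up, at the imager's x = -98, y = -80 mm
- sample_tray: flat steel sample tray with the fresh slides, 150 (x) x 240 (y) mm, floor 3 mm thick, lip 3 mm thick and 7 mm high overall, fixed; left or right of the imager. Origin: centre of its underside.
- finished_tray: white plastic tray for the finished slides, 150 (x) x 240 (y) mm outside, floor 3 mm thick, walls 3 mm thick and 21 mm high overall, fixed; on the other side of the imager, empty at the start. Origin: centre of its underside.
- fresh1: fresh chamber slide, 24 g: glass 76 x 26 x 2 mm with a clear lidded block on it, 58 long, 24 wide, top 16 mm above the underside. Origin: centre of the glass's underside; x lengthwise to the frosted end, z up. Block's centre at x = -8 mm: grip it there; 17 mm of bare frosted glass at +x. Starts in the sample tray, frosted end roughly away from the robot. Two or three fresh ones in all.
- fresh2: fresh chamber slide, as fresh1; may be absent
- fresh3: fresh chamber slide, as fresh1; may be absent
- scanned1: finished (already scanned) chamber slide, shape and axes as fresh1; starts in station1 under the closed bail, or is absent. Two or three finished ones in all.
- scanned2: finished (already scanned) chamber slide, shape and axes as fresh1; starts in station2 under the closed bail, or is absent. Two or three finished ones in all.
- scanned3: finished (already scanned) chamber slide, shape and axes as fresh1; starts in station3 under the closed bail, or is absent. Two or three finished ones in all.
- oil: bystander: amber dropper bottle, 28 mm across, 66 mm high, upright. Origin: its underside. To be left alone.
- marker: bystander: marker pen, 135 x 11 mm, lying. Origin: its underside. To be left alone.
- dish: bystander: round culture dish, 94 mm across, 16 mm high. Origin: its underside. To be left alone.
- tip_box: bystander: blue pipette-tip box, 117 x 82 x 62 mm. Origin: its underside. To be left alone.
- mouse: bystander: computer mouse, 105 x 60 x 26 mm. Origin: its underside. To be left alone.
- forceps: bystander: steel forceps, 120 mm long, lying. Origin: its underside. To be left alone.

How it is judged:
On the way, in this order (a step that is already met when the one before it is completed fails the run):
1. the retaining bail is swung open, past upright (value of joint bar above 1.65 rad), for 0.2 s.
2. with the bail open, every finished slide lies flat in the white tray and every fresh slide lies flat between the stops of a station, frosted end to the far side ((horizontal distance between fresh1 and station1 below 0.0055 m or horizontal distance between fresh1 and station2 below 0.0055 m or horizontal distance between fresh1 and station3 below 0.0055 m) and z of fresh1 in the frame of imager between 0.052 and 0.0572 m and angle between each of fresh1, fresh2, fresh3's own z axis and vertical below 0.05 rad and angle between the x axis of each of fresh1, fresh2, fresh3 and the x axis of imager, either way round below 0.15 rad and x of start_top in the frame of fresh1 below -0.04 m and linear speed of each of fresh1, fresh2, fresh3, scanned1, scanned2, scanned3 below 0.02 m/s and (horizontal distance between fresh2 and station1 below 0.0055 m or horizontal distance between fresh2 and station2 below 0.0055 m or horizontal distance between fresh2 and station3 below 0.0055 m) and z of fresh2 in the frame of imager between 0.052 and 0.0572 m and x of start_top in the frame of fresh2 below -0.04 m and (horizontal distance between fresh3 and station1 below 0.0055 m or horizontal distance between fresh3 and station2 below 0.0055 m or horizontal distance between fresh3 and station3 below 0.0055 m) and z of fresh3 in the frame of imager between 0.052 and 0.0572 m and x of start_top in the frame of fresh3 below -0.04 m and x of scanned1 in the frame of finished_tray between -0.06 and 0.06 m and y of scanned1 in the frame of finished_tray between -0.11 and 0.11 m and z of scanned1 in the frame of finished_tray between 0 and 0.006 m and angle between each of scanned1, scanned2, scanned3's own z axis and vertical below 0.08 rad and x of scanned2 in the frame of finished_tray between -0.06 and 0.06 m and y of scanned2 in the frame of finished_tray between -0.11 and 0.11 m and z of scanned2 in the frame of finished_tray between 0 and 0.006 m and x of scanned3 in the frame of finished_tray between -0.06 and 0.06 m and y of scanned3 in the frame of finished_tray between -0.11 and 0.11 m and z of scanned3 in the frame of finished_tray between 0 and 0.006 m and value of joint bar above 1 rad), for 0.3 s.
3. the bail is closed into its catch over the fresh slides (value of joint bar below 0.03 rad), for 0.2 s.
4. the start key is pressed down with the bail closed (value of joint start above 0.004 m and value of joint bar below 0.03 rad), for 0.05 s.
At the end, for the whole second after the job is handed in: each fresh slide flat between a station's stops (origin within 5.5 mm of its centre, yaw within 0.15 rad, frosted end at +x), each finished slide flat on the finished tray's floor, all at rest; bail under 0.03 rad; start key up ((horizontal distance between fresh1 and station1 below 0.0055 m or horizontal distance between fresh1 and station2 below 0.0055 m or horizontal distance between fresh1 and station3 below 0.0055 m) and z of fresh1 in the frame of imager between 0.052 and 0.0572 m and angle between each of fresh1, fresh2, fresh3's own z axis and vertical below 0.05 rad and angle between the x axis of each of fresh1, fresh2, fresh3 and the x axis of imager, either way round below 0.15 rad and x of start_top in the frame of fresh1 below -0.04 m and linear speed of each of fresh1, fresh2, fresh3, scanned1, scanned2, scanned3 below 0.02 m/s and (horizontal distance between fresh2 and station1 below 0.0055 m or horizontal distance between fresh2 and station2 below 0.0055 m or horizontal distance between fresh2 and station3 below 0.0055 m) and z of fresh2 in the frame of imager between 0.052 and 0.0572 m and x of start_top in the frame of fresh2 below -0.04 m and (horizontal distance between fresh3 and station1 below 0.0055 m or horizontal distance between fresh3 and station2 below 0.0055 m or horizontal distance between fresh3 and station3 below 0.0055 m) and z of fresh3 in the frame of imager between 0.052 and 0.0572 m and x of start_top in the frame of fresh3 below -0.04 m and x of scanned1 in the frame of finished_tray between -0.06 and 0.06 m and y of scanned1 in the frame of finished_tray between -0.11 and 0.11 m and z of scanned1 in the frame of finished_tray between 0 and 0.006 m and angle between each of scanned1, scanned2, scanned3's own z axis and vertical below 0.08 rad and x of scanned2 in the frame of finished_tray between -0.06 and 0.06 m and y of scanned2 in the frame of finished_tray between -0.11 and 0.11 m and z of scanned2 in the frame of finished_tray between 0 and 0.006 m and x of scanned3 in the frame of finished_tray between -0.06 and 0.06 m and y of scanned3 in the frame of finished_tray between -0.11 and 0.11 m and z of scanned3 in the frame of finished_tray between 0 and 0.006 m and value of joint bar below 0.03 rad and value of joint start below 0.001 m); the robot touches nothing.
It fails at once if a slide is tipped on its side or over (angle between any of fresh1, fresh2, fresh3, scanned1, scanned2, scanned3's own z axis and vertical above 0.9 rad).
It fails at once if a bystander is moved by more than 30 mm (distance of any of oil, marker, dish, tip_box, mouse, forceps from where it was at the start of the episode above 0.03 m).
Of fresh1, fresh2, fresh3 only 2 to 3 are there at a start; the rules pass over those that are not, and their reading is None.
Of scanned1, scanned2, scanned3 only 2 to 3 are there at a start; the rules pass over those that are not, and their reading is None.
At some moment in a run one of fresh1, fresh2, fresh3 may be knocked a few centimetres aside while the robot is not near it.
It also fails if it takes over 210 s, if anything falls off the work surface, if the arm or the gripper's body presses on something with over 40 N, if the wrist force passes 120 N, or if a joint passes its speed limit or range.

## Working session

There is one attempt and no reset: what is moved stays moved. The work goes in short steps, Python scripts to look and compute and a tool call to move; the robot and the scene stay as the last step left them, time stands still between calls to the robot, and variables do not carry over. Pictures are saved under pics/ and viewed, at most 14 in all, crops included, and the job is handed in when it is done.

Besides the shell and the picture viewer there is one more tool, called after "Emit:" in YAML: its name, and indented under it one key for each argument. apply_moves: Moves the arm, as the interface text tells. Its arguments: {"type":"object","properties":{"plan":{"type":"array"},"gripper":{"type":"number"},"force":{"type":"number"}},"required":["plan"]}

```bash
mkdir -p pics; ls; python3 - <<'E'
from station import arm
import cv2,numpy as np
s=arm.state();print(s)
for n in("top","scene"):
    print(n,arm.camera_info(n)); cv2.imwrite(f"pics/{n}0.png",arm.get_image(n)[:,:,::-1])
E
```

```text
pics
{'time': 0.0, 'joint_positions': array([-1.31320794,  0.33390799,  0.03989054,  1.46626678, -0.01340323,
        1.34328183, -0.05853368]), 'qd': array([-0.00102982, -0.00141579, -0.00170219,  0.00017918, -0.0008034 ,
        0.00306587,  0.00088653]), 'joint_torque': array([-2.96125545e-04, -6.58557987e+01,  1.36558089e+00, -4.05561590e+01,
        1.68372999e-02,  1.27901128e-02, -6.02155296e-06]), 'tool_pos': array([0.22691347, 0.6086712 , 0.25542554]), 'ee_rot': array([-8.68224021e-05,  1.77482592e-01,  9.84123616e-01, -7.94155979e-04]), 'wrist_force': array([ 0.19623051,  0.15249122, -0.00178246]), 'moment': array([-0.02274105,  0.0296359 , -0.03757498]), 'finger_force': 0.0, 'width': 0.08557061324369078}
top {'camera_matrix': array([[377.95371928,   0.        , 319.05856759],
       [  0.        , 377.95371928, 203.07359103],
       [  0.        ,   0.        ,   1.        ]]), 'eye': array([0.38494032, 0.01816129, 0.9760205 ]), 'rotation': array([-0.06018495,  0.70939475, -0.69766289,  0.08002102])}
scene {'camera_matrix': array([[434.70581508,   0.        , 322.72392672],
       [  0.        , 434.70581508, 200.75123623],
       [  0.        ,   0.        ,   1.        ]]), 'eye': array([1.19891165, 0.49263778, 0.85136632]), 'rotation': array([-0.16999015,  0.41617788,  0.82005591, -0.3541294 ])}
```

View pics/top0.png

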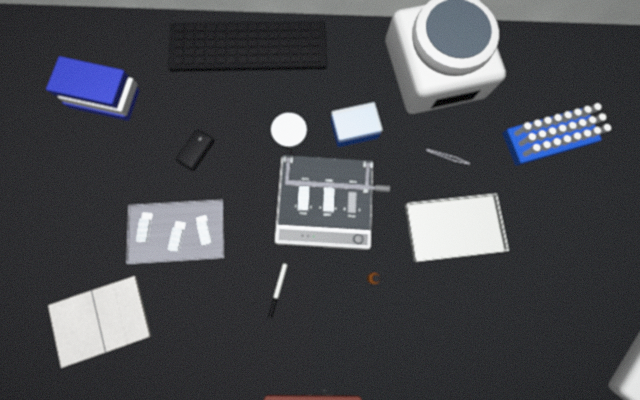

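View pics/scene0.png

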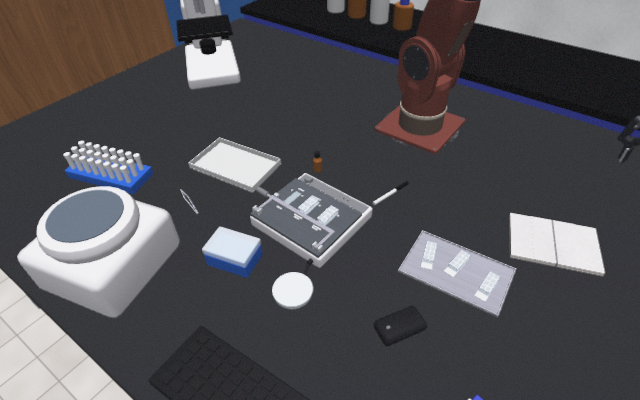

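```bash
cat > h.py <<'E'
import numpy as np,cv2
from scipy.spatial.transform import Rotation as R
from station import arm
def rot(q): return R.from_quat([q[1],q[2],q[3],q[0]])
def cast(px,z,info):
    px=np.atleast_2d(px).astype(float); K=info["camera_matrix"]
    d=np.c_[(px-[K[0,2],K[1,2]])/[K[0,0],K[1,1]],np.ones(len(px))]
    d=d@rotm(info).T; e=np.array(info["eye"])
    return e+d*((z-e[2])/d[:,2])[:,None]
def rotm(info):
    r=np.array(info["rotation"]); return r if r.shape==(3,3) else rot(r).as_matrix()
def proj(P,info):
    p=(np.atleast_2d(P)-info["eye"])@rotm(info); K=info["camera_matrix"]
    return p[:,:2]/p[:,2:]*[K[0,0],K[1,1]]+[K[0,2],K[1,2]]
def look(name,f=None):
    i=arm.camera_info(name); im=arm.get_image(name)[:,:,::-1].copy()
    if f: cv2.imwrite("pics/"+f,im)
    return im,i
def down(yaw):
    # tool down, closing line (tool y) along world direction yaw
    y=np.array([np.cos(yaw),np.sin(yaw),0]); z=np.array([0,0,-1.]); return R.from_matrix(np.c_[np.cross(y,z),y,z])
def moves(tg,start=None):
    """tg: list of (x,y,z,yaw of closing line); prints shift row & turn from each pose to the next"""
    if start is None:
        s=arm.state(); p=np.array(s["tool_pos"]); r=rot(s["ee_rot"])
    else: p=np.array(start[:3]);r=down(start[3])
    for t in tg:
        yaw=t[3]
        y=r.as_matrix()[:,1]; c=np.arctan2(y[1],y[0])
        r2=down(yaw)
        sh=r.inv().apply(np.array(t[:3])-p)/.06; w=np.degrees((r.inv()*r2).as_rotvec())
        n=max(np.linalg.norm(sh)*60/62.5,np.linalg.norm(w)/10.7)
        print(np.round(sh,3),np.round(w,1),"rows>=%.1f"%n)
        p=np.array(t[:3]); r=r2
E
python3 - <<'E'
from h import *
t=arm.camera_info("top"); w=arm.camera_info("wrist"); s=arm.state()
c=cast([(282,157),(374,162),(371,248),(276,244)],.045,t);print(c.round(3))
print("yaw",np.arctan2(*(c[0]-c[3])[1::-1]),np.arctan2(*(c[1]-c[2])[1::-1]))
print("fresh",cast([(144,227),(176,236),(203,230)],.01,t).round(3))
print("tray",cast([(127,205),(223,200),(224,262),(127,264)],.005,t).round(3))
print("wtray",cast([(407,203),(496,194),(508,251),(415,261)],.021,t).round(3))
print("handle",cast([(380,188)],.062,t), "oil",cast([(373,279)],.03,t))
r=rot(s["ee_rot"]); print("wristcam in tool",r.inv().apply(w["eye"]-s["tool_pos"]),(r.inv().as_matrix()@rotm(w)).round(3),w["camera_matrix"])
E
```

```text
[[ 0.691  0.09   0.045]
 [ 0.684 -0.147  0.045]
 [ 0.462 -0.136  0.045]
 [ 0.468  0.097  0.045]]
yaw -0.03271819263396984 -0.04856502172469615
fresh [[0.509 0.436 0.01 ]
 [0.487 0.354 0.01 ]
 [0.504 0.287 0.01 ]]
tray [[0.566 0.488 0.005]
 [0.584 0.243 0.005]
 [0.424 0.23  0.005]
 [0.416 0.471 0.005]]
wtray [[ 0.582 -0.236  0.021]
 [ 0.611 -0.472  0.021]
 [ 0.462 -0.491  0.021]
 [ 0.433 -0.251  0.021]]
handle [[ 0.61059684 -0.15820451  0.062     ]] oil [[ 0.38732387 -0.14283068  0.03      ]]
wristcam in tool [ 0.07879222 -0.00054248 -0.11757276] [[-0.001 -0.952 -0.307]
 [ 1.    -0.    -0.001]
 [ 0.    -0.307  0.952]] [[318.79528817   0.         320.31489623]
 [  0.         318.79528817 197.20748338]
 [  0.           0.           1.        ]]
```

```bash
python3 - <<'E'
from h import *
moves([(.40,.29,.26,.7),(.52,.07,.26,.2),(.59,-.09,.27,-.04)])
E
```

```text
[-4.558 -3.969 -0.068] [-0.1  0.  29.4] rows>=5.8
[-4.093 -0.832  0.   ] [ 0.   0.  28.6] rows>=4.0
[-2.845  0.614 -0.167] [ 0.   0.  13.8] rows>=2.8
```

Emit:
apply_moves:
  plan:
    - [[-0.9,-0.8,0,0,0,6],[-1.8,-1.6,0,0,0,12],[-2.7,-2.4,0,0,0,18],[-3.6,-3.2,0,0,0,24],[-4.0,-3.5,0,0,0,29]]

```text
time: 0.72
tool_pos: [0.3758, 0.332, 0.2562]
ee_rot: [-0.0, 0.42, 0.908, -0.0]
wrist_force: [1.4, 0.2, 0.7]
width: 0.0853
finger_force: 0.0
```

```bash
python3 - <<'E'
from h import *
s=arm.state();print(s["tool_pos"],s["qd"].round(2))
moves([(.52,.07,.26,.2),(.59,-.09,.27,-.04)])
E
```

```text
[0.37584887 0.3319591  0.25615679] [ 0.48 -0.28  0.43  0.29  0.05 -0.01  0.2 ]
[-4.882 -0.999 -0.065] [-0.  -0.  28.9] rows>=4.8
[-2.845  0.614 -0.167] [ 0.   0.  13.8] rows>=2.8
```

Emit:
apply_moves:
  plan:
    - [[-1.0,-0.2,0,0,0,6],[-2.0,-0.4,0,0,0,12],[-3,-0.6,0,0,0,18],[-4,-0.8,0,0,0,24],[-4.7,-0.9,0,0,0,28]]

```text
time: 1.35
tool_pos: [0.5184, 0.0816, 0.2564]
ee_rot: [0.0, 0.628, 0.779, -0.0]
wrist_force: [1.0, 0.1, -0.2]
width: 0.0856
finger_force: 0.0
```

Emit:
apply_moves:
  plan:
    - [[-1.0,0.2,0,0,0,5],[-2.0,0.4,-0.1,0,0,10],[-2.8,0.6,-0.15,0,0,14],[-2.8,0.6,-0.15,0,0,14],[-2.8,0.6,-0.15,0,0,14]]

```text
time: 1.98
tool_pos: [0.589, -0.071, 0.2648]
ee_rot: [-0.0, 0.716, 0.698, -0.0]
wrist_force: [-0.3, 0.8, -1.1]
width: 0.0852
finger_force: 0.0
```

```bash
python3 - <<'E'
from h import *
s=arm.state();print(s["tool_pos"],s["joint_positions"],s["qd"].round(2))
look("wrist","w1.png")
E
```

```text
[ 0.58904876 -0.07100108  0.26479256] [-0.53888607  0.24721813  0.70192352  1.62456239 -0.16345148  1.33089674
  0.16241574] [-0.02 -0.01 -0.02  0.01 -0.    0.    0.  ]
```

View pics/w1.png

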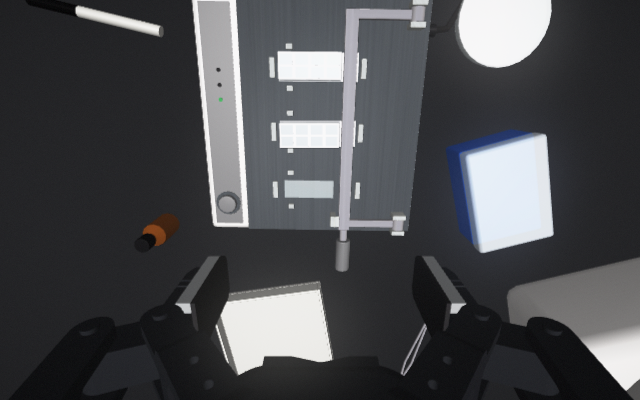

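```bash
python3 - <<'E'
from h import *
i=arm.camera_info("wrist")
c=cast([(318,67.5),(317,132.5),(316,189.5)],.059,i);print(c.round(4))
d=c[0]-c[2];print("yaw",np.arctan2(-d[0],d[1]),np.linalg.norm(d))
print("key",cast([(228,203)],.052,i).round(4),"handle",cast([(342,242),(342,270)],.065,i).round(4), "post", cast([(335,221)],.071,i))
p=cast([(353,12),(345,218)],.065,i);print("bar",p)
E
```

```text
[[ 0.5887  0.0322  0.059 ]
 [ 0.5861 -0.0282  0.059 ]
 [ 0.5835 -0.0875  0.059 ]]
yaw -0.043925786711200045 0.11985671071262269
key [[ 0.4866 -0.1026  0.052 ]] handle [[ 0.6104 -0.1463  0.065 ]
 [ 0.6103 -0.1811  0.065 ]] post [[ 0.60271311 -0.11898038  0.071     ]]
bar [[ 0.62080704  0.07645571  0.065     ]
 [ 0.6136698  -0.11822827  0.065     ]]
```

```bash
python3 - <<'E'
from h import *
moves([(.610,-.163,.13,-.044),(.610,-.163,.068,-.044)])
E
```

```text
[-1.538  0.388  2.247] [-0.1 -0.   1.2] rows>=2.6
[0.    0.    1.033] [0. 0. 0.] rows>=1.0
```

Emit:
apply_moves:
  plan:
    - [[-0.6,0.15,0.7,0,0,1.2],[-1.2,0.3,1.4,0,0,1.2],[-1.54,0.39,2.25,0,0,1.2],[-1.54,0.39,2.25,0,0,1.2],[-1.54,0.39,2.25,0,0,1.2]]
  gripper: 0.7

```text
time: 2.65
tool_pos: [0.6111, -0.1628, 0.1315]
ee_rot: [0.0, 0.723, 0.691, 0.001]
wrist_force: [-0.1, 0.7, 1.1]
width: 0.0594
finger_force: 0.0
```

Emit:
apply_moves:
  plan:
    - [[0,0,0.3,0,0,0],[0,0,0.6,0,0,0],[0,0,0.9,0,0,0],[0,0,1.03,0,0,0],[0,0,1.03,0,0,0]]

```text
time: 3.28
tool_pos: [0.61, -0.1645, 0.0678]
ee_rot: [-0.0, 0.723, 0.691, -0.0]
wrist_force: [0.6, -0.5, 0.2]
width: 0.06
finger_force: 0.0
```

Emit:
apply_moves:
  plan:
    - [[0,0,0,0,0,0],[0,0,0,0,0,0],[0,0,0,0,0,0],[0,0,0,0,0,0],[0,0,0,0,0,0]]
  gripper: 0
  force: 25

```text
time: 3.9
tool_pos: [0.6107, -0.1646, 0.069]
ee_rot: [0.0, 0.723, 0.691, 0.0]
wrist_force: [-0.3, 0.8, 4.6]
width: 0.0151
finger_force: 24.6
```

Gripped. Carry it round.

Emit:
apply_moves:
  plan:
    - [[0,0.02,-0.192,0,0,0],[0,0.076,-0.376,0,0,0],[0,0.169,-0.546,0,0,0],[0,0.293,-0.693,0,0,0],[0,0.444,-0.813,0,0,0]]

```text
time: 4.53
tool_pos: [0.6308, -0.1658, 0.1176]
ee_rot: [-0.006, 0.724, 0.69, -0.004]
wrist_force: [-35.3, 6.1, 27.1]
width: 0.0151
finger_force: 27.1
```

Emit:
apply_moves:
  plan:
    - [[0,0.172,-0.088,0,0,0],[0,0.358,-0.139,0,0,0],[0,0.55,-0.153,0,0,0],[0,0.695,-0.138,0,0,0],[0,0.8,-0.11,0,0,0]]

```text
time: 5.15
tool_pos: [0.6849, -0.1679, 0.1252]
ee_rot: [-0.0, 0.723, 0.691, -0.0]
wrist_force: [-5.6, 0.2, 3.7]
width: 0.0151
finger_force: 27.1
```

Emit:
apply_moves:
  plan:
    - [[0,0,0,0,0,0],[0,0,0,0,0,0],[0,0,0,0,0,0]]

```text
time: 5.52
tool_pos: [0.6853, -0.1679, 0.1247]
ee_rot: [0.001, 0.723, 0.691, 0.0]
wrist_force: [-0.2, 0.5, 4.9]
width: 0.0152
finger_force: 27.2
```

```bash
python3 - <<'E'
from h import *
look("wrist","w2.png")
E
```

```text
(no output)
```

View pics/w2.png

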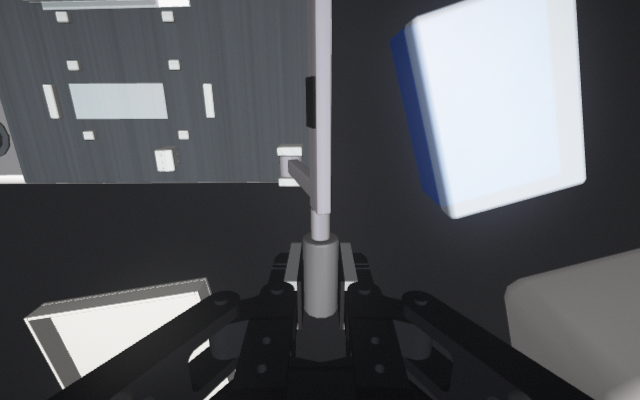

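Emit:
apply_moves:
  plan:
    - [[0,0,0,0,0,0],[0,0,0,0,0,0],[0,0,0,0,0,0]]
  gripper: 0.6

```text
time: 5.95
tool_pos: [0.6848, -0.1679, 0.1236]
ee_rot: [-0.0, 0.723, 0.691, -0.0]
wrist_force: [0.9, 0.1, -0.0]
width: 0.0511
finger_force: 0.0
```

Emit:
apply_moves:
  plan:
    - [[0,0,-0.5,0,0,0],[0,0,-1.2,0,0,0],[0,-0.2,-1.9,0,0,-10],[0,-0.5,-2,0,0,-20],[0.5,-0.8,-2,0,0,-30]]

```text
time: 6.58
tool_pos: [0.6376, -0.1387, 0.245]
ee_rot: [0.001, 0.519, 0.855, -0.0]
wrist_force: [0.1, -0.2, -1.1]
width: 0.0514
finger_force: 0.0
```

Emit:
apply_moves:
  plan:
    - [[0,0,0,0,0,-10],[0,0,0,0,0,-20],[0,0,0,0,0,-30],[0,0,0,0,0,-40],[0,0,0,0,0,-50]]

```text
time: 7.2
tool_pos: [0.6383, -0.1358, 0.2438]
ee_rot: [-0.0, 0.107, 0.994, -0.0]
wrist_force: [-0.3, -0.7, -0.3]
width: 0.0508
finger_force: 0.0
```

```bash
python3 - <<'E'
from h import *
s=arm.state();print(s["tool_pos"],s["joint_positions"])
moves([(.579,-.01,.22,1.527)])
E
```

```text
[ 0.63826449 -0.13581098  0.24377462] [-0.20136604  0.363406    0.45078677  1.49350837 -0.16036921  1.32159337
  1.61912789]
[1.412 1.838 0.396] [-0.  -0.  -9.8] rows>=2.3
```

Emit:
apply_moves:
  plan:
    - [[0.5,0.6,0.1,0,0,-5],[1.0,1.2,0.3,0,0,-9.8],[1.41,1.84,0.4,0,0,-9.8],[1.41,1.84,0.4,0,0,-9.8],[1.41,1.84,0.4,0,0,-9.8]]

```text
time: 7.82
tool_pos: [0.5802, -0.0101, 0.2201]
ee_rot: [0.0, 0.025, 1.0, -0.0]
wrist_force: [0.5, -1.4, -0.3]
width: 0.0511
finger_force: 0.0
```

```bash
python3 - <<'E'
from h import *
s=arm.state();print(s["tool_pos"],s["ee_rot"])
look("wrist","w3.png")
E
```

```text
[ 0.58018285 -0.01014917  0.22013322] [ 2.22005990e-04  2.49770006e-02  9.99687975e-01 -2.30246559e-04]
```

View pics/w3.png

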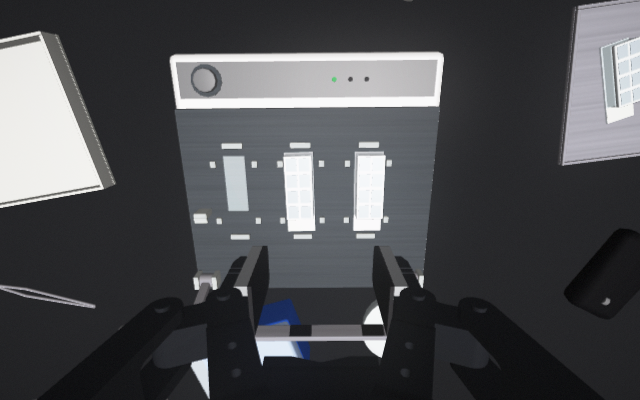

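```bash
python3 - <<'E'
from h import *
im,_=cv2.imread("pics/w3.png"),0; i=arm.camera_info("wrist")
g=cv2.cvtColor(im,cv2.COLOR_BGR2GRAY)[110:250,190:440]
n,l,st,c=cv2.connectedComponentsWithStats((g>165).astype(np.uint8))
for k in range(1,n):
    if st[k,4]>25: print(st[k]+[190,110,0,0,0],(c[k]+[190,110]).round(1),cast(c[k]+[190,110],.059,i)[0,:2].round(4))
E
```

```text
[222 143  20   6 108] [231.9 145.8] [ 0.5401 -0.0868]
[290 143  20   5 100] [299.5 145. ] [ 0.5424 -0.0277]
[359 142  20   6 119] [368.4 144.5] [0.5451 0.0323]
[ 277  152   38   80 2281] [299.  190.3] [ 0.5836 -0.0312]
[ 353  152   36   79 2357] [368.7 190.8] [0.5873 0.0323]
[ 223  156   26   55 1121] [235.7 182.7] [ 0.5735 -0.0879]
[252 161   5   7  34] [253.9 164.1] [ 0.5573 -0.0694]
[319 161   5   6  30] [321.  163.5] [ 0.5598 -0.0098]
[345 161   5   6  30] [347.  163.5] [0.561  0.0132]
[387 160   5   7  30] [388.9 162.5] [0.562  0.0503]
[210 162   6   6  30] [212.2 164.5] [ 0.5557 -0.1066]
[194 214  14  10 121] [199.9 218.3] [ 0.6062 -0.1261]
[344 217   5   6  28] [346.  219.7] [0.6146 0.0109]
[256 218   5   6  30] [258.  220.5] [ 0.6112 -0.0718]
[280 218   5   6  28] [282.  220.3] [ 0.6121 -0.0493]
[231 235  19   4  74] [239.8 236.5] [ 0.6267 -0.0911]
[294 234  18   5  86] [302.8 236.1] [ 0.6293 -0.0308]
[356 234  19   5  91] [365. 236.] [0.6322 0.0286]
```

```bash
cat >> h.py <<'E'
S2=np.array([.586,-.029]); IY=-.045
TC=np.array([.522,-.3625]); TY=.122
def loc(o,yaw,x,y): return o+np.array([np.cos(yaw)*x-np.sin(yaw)*y,np.sin(yaw)*x+np.cos(yaw)*y])
H=np.pi/2
def st(k,z): return (*loc(S2,IY,-.008,(k-2)*.06),z,IY+H)
def tr(y,z): return (*loc(TC,TY,-.008,y),z,TY+H)
E
python3 - <<'E'
from h import *
moves([st(2,.13),st(2,.083)])
moves([st(2,.15),tr(-.045,.15),tr(-.045,.075),tr(-.045,.032),tr(-.045,.15),st(3,.15),st(3,.083)],st(2,.083))
E
```

```text
[ 0.024 -0.298  1.503] [-0.   0.  -0.4] rows>=1.5
[0.    0.    0.783] [0. 0. 0.] rows>=0.8
[ 0.     0.    -1.117] [0. 0. 0.] rows>=1.1
[ 0.689 -6.362  0.   ] [ 0.   0.  -9.6] rows>=6.1
[0.   0.   1.25] [0. 0. 0.] rows>=1.2
[0.    0.    0.717] [0. 0. 0.] rows>=0.7
[ 0.     0.    -1.967] [0. 0. 0.] rows>=1.9
[-1.903  7.145  0.   ] [0.  0.  9.6] rows>=7.1
[0.    0.    1.117] [0. 0. 0.] rows>=1.1
```

Emit:
apply_moves:
  plan:
    - [[0.02,-0.3,0.5,0,0,0],[0.02,-0.3,1.0,0,0,0],[0.02,-0.3,1.5,0,0,-0.4],[0.02,-0.3,1.5,0,0,-0.4],[0.02,-0.3,1.5,0,0,-0.4]]
  gripper: 0.5

```text
time: 8.5
tool_pos: [0.5787, -0.0283, 0.1311]
ee_rot: [0.001, 0.022, 1.0, -0.0]
wrist_force: [0.7, -0.1, 0.0]
width: 0.0426
finger_force: 0.0
```

Emit:
apply_moves:
  plan:
    - [[0,0,0.25,0,0,0],[0,0,0.5,0,0,0],[0,0,0.7,0,0,0],[0,0,0.78,0,0,0],[0,0,0.78,0,0,0]]

```text
time: 9.12
tool_pos: [0.5777, -0.0274, 0.0827]
ee_rot: [-0.0, 0.021, 1.0, -0.0]
wrist_force: [-0.2, -0.6, 0.8]
width: 0.0426
finger_force: 0.0
```

Emit:
apply_moves:
  plan:
    - [[0,0,0,0,0,0],[0,0,0,0,0,0],[0,0,0,0,0,0],[0,0,0,0,0,0]]
  gripper: 0
  force: 20

```text
time: 9.62
tool_pos: [0.5783, -0.0274, 0.0836]
ee_rot: [0.0, 0.021, 1.0, 0.0]
wrist_force: [-0.6, 0.6, 4.4]
width: 0.0235
finger_force: 21.2
```

Emit:
apply_moves:
  plan:
    - [[0,0,-0.1,0,0,0],[0,0,-0.4,0,0,0],[0,0,-0.8,0,0,0],[0,0,-1.12,0,0,0],[0,0,-1.12,0,0,0]]

```text
time: 10.25
tool_pos: [0.579, -0.0274, 0.1525]
ee_rot: [0.002, 0.021, 1.0, 0.0]
wrist_force: [0.2, 0.1, -1.6]
width: 0.0236
finger_force: 20.6
```

```bash
python3 - <<'E'
from h import *
look("wrist","w4.png")
E
```

```text
(no output)
```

View pics/w4.png

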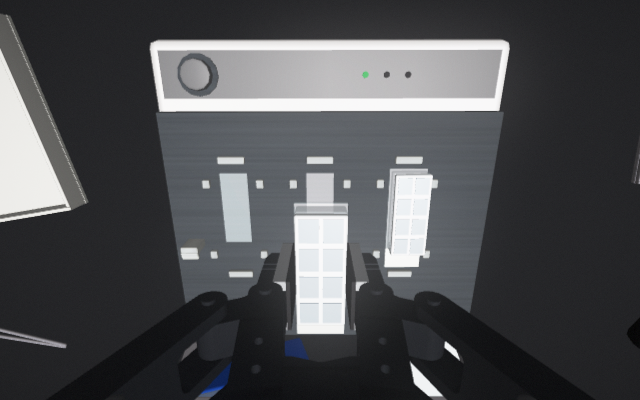

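Emit:
apply_moves:
  plan:
    - [[0.1,-0.9,0,0,0,-2],[0.2,-1.8,0,0,0,-4],[0.3,-2.7,0,0,0,-6],[0.4,-3.6,0,0,0,-8],[0.5,-4.5,0,0,0,-9.6]]

```text
time: 10.92
tool_pos: [0.5356, -0.2971, 0.1494]
ee_rot: [-0.001, -0.063, 0.998, 0.0]
wrist_force: [0.5, 0.1, 0.0]
width: 0.0233
finger_force: 20.6
```

```bash
python3 - <<'E'
from h import *
print(arm.state()["tool_pos"]);moves([tr(-.045,.15)])
im,i=look("wrist","w5.png")
E
```

```text
[ 0.53555378 -0.29714517  0.14936624]
[ 0.498 -1.802 -0.011] [ 0.  -0.1  0.2] rows>=1.8
```

View pics/w5.png

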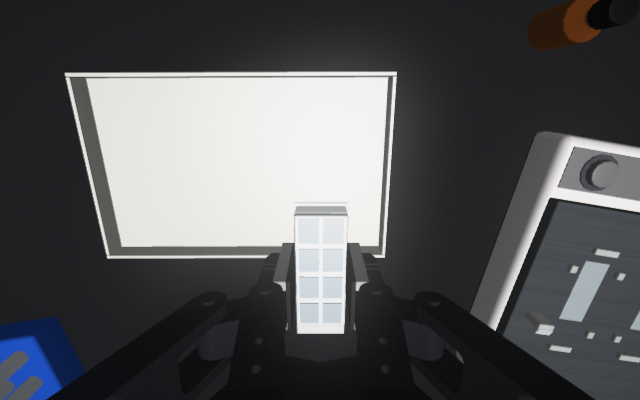

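```bash
python3 - <<'E'
from h import *
i=arm.camera_info("wrist")
c=cast([(67,73),(396,73),(384,257),(107,257)],.021,i)
print(c.round(3),c.mean(0).round(4)); d=c[1]-c[0]; print(np.arctan2(-d[0],d[1]))
a=c.mean(0)[:2];print(a);import h
h.TC=a
s=arm.state();print(s["tool_pos"])
moves([tr(-.045,.15)])
moves([tr(-.045,.15),st(3,.15)],tr(-.045,.032))
E
```

```text
[[ 0.461 -0.501  0.021]
 [ 0.432 -0.264  0.021]
 [ 0.579 -0.246  0.021]
 [ 0.609 -0.484  0.021]] [ 0.5203 -0.3737  0.021 ]
0.1185564564364373
[ 0.52025882 -0.37368754]
[ 0.53222895 -0.30597606  0.14979724]
[ 0.464 -1.847  0.006] [-0.2 -0.1 -0.1] rows>=1.8
[ 0.     0.    -1.967] [0. 0. 0.] rows>=1.9
[-1.955  7.327  0.   ] [0.  0.  9.6] rows>=7.3
```

Emit:
apply_moves:
  plan:
    - [[0.2,-0.8,0,0,0,0],[0.4,-1.5,0,0,0,0],[0.46,-1.8,0,0,0,0],[0.46,-1.8,0,0,0,0],[0.46,-1.8,0.3,0,0,0]]

```text
time: 11.6
tool_pos: [0.524, -0.4051, 0.1324]
ee_rot: [0.001, -0.063, 0.998, -0.0]
wrist_force: [0.8, 0.4, -0.2]
width: 0.023
finger_force: 20.6
```

Emit:
apply_moves:
  plan:
    - [[0,0,0.5,0,0,0],[0,0,1.0,0,0,0],[0,0,1.4,0,0,0],[0,0,1.6,0,0,0],[0,0,1.65,0,0,0]]

```text
time: 12.22
tool_pos: [0.5226, -0.4052, 0.0323]
ee_rot: [-0.0, -0.063, 0.998, 0.001]
wrist_force: [0.4, -0.2, -0.4]
width: 0.0236
finger_force: 20.6
```

Emit:
apply_moves:
  plan:
    - [[0,0,0,0,0,0],[0,0,0,0,0,0]]

```text
time: 12.48
tool_pos: [0.523, -0.4068, 0.0343]
ee_rot: [0.001, -0.062, 0.998, -0.0]
wrist_force: [0.7, 0.1, -0.5]
width: 0.0234
finger_force: 20.6
```

Emit:
apply_moves:
  plan:
    - [[0,0,0.04,0,0,0],[0,0,0.04,0,0,0]]

```text
time: 12.72
tool_pos: [0.523, -0.4069, 0.0317]
ee_rot: [0.001, -0.062, 0.998, -0.0]
wrist_force: [-1.1, 0.4, 4.0]
width: 0.0232
finger_force: 21.0
```

Emit:
apply_moves:
  plan:
    - [[0,0,0,0,0,0],[0,0,0,0,0,0],[0,0,0,0,0,0]]
  gripper: 0.5

```text
time: 13.1
tool_pos: [0.5224, -0.4064, 0.0308]
ee_rot: [-0.0, -0.062, 0.998, 0.0]
wrist_force: [-0.4, -0.3, 0.3]
width: 0.0425
finger_force: 0.0
```

Emit:
apply_moves:
  plan:
    - [[0,0,-0.5,0,0,0],[0,0,-1.2,0,0,0],[0,0,-1.95,0,0,0],[-0.2,0.8,-1.95,0,0,0],[-0.4,1.6,-1.95,0,0,0]]

```text
time: 13.72
tool_pos: [0.5344, -0.3076, 0.1485]
ee_rot: [0.001, -0.062, 0.998, -0.0]
wrist_force: [0.6, 0.3, -0.9]
width: 0.0427
finger_force: 0.0
```

```bash
python3 - <<'E'
from h import *
im,i=look("wrist","w6.png"); print(arm.state()["tool_pos"])
moves([st(3,.15),st(3,.083)])
E
```

```text
[ 0.53671566 -0.2993088   0.1476795 ]
[-1.447  5.367 -0.013] [ 0.3  0.  10.1] rows>=5.3
[0.    0.    1.117] [0. 0. 0.] rows>=1.1
```

View pics/w6.png

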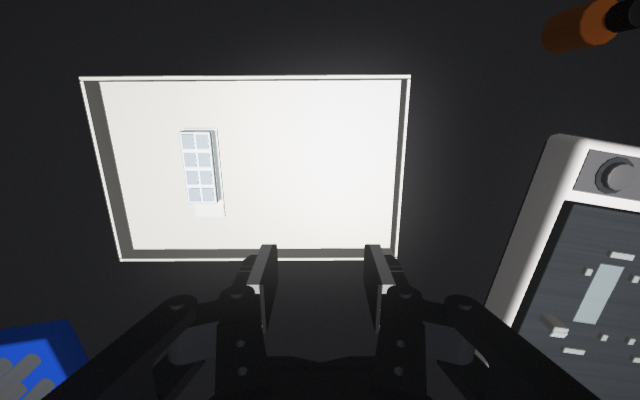

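Emit:
apply_moves:
  plan:
    - [[-0.24,0.9,0,0,0,2],[-0.48,1.8,0,0,0,4],[-0.72,2.7,0,0,0,6],[-0.96,3.6,0,0,0,8],[-1.2,4.5,0,0,0,10]]

```text
time: 14.4
tool_pos: [0.5722, -0.0297, 0.1481]
ee_rot: [0.0, 0.025, 1.0, 0.0]
wrist_force: [1.2, -0.7, 0.1]
width: 0.043
finger_force: 0.0
```

Emit:
apply_moves:
  plan:
    - [[-0.1,0.7,0,0,0,0],[-0.1,0.7,0,0,0,0],[-0.1,0.7,0,0,0,0],[-0.1,0.7,0,0,0,0]]

```text
time: 14.9
tool_pos: [0.5801, 0.0085, 0.1479]
ee_rot: [-0.0, 0.026, 1.0, -0.0]
wrist_force: [0.2, 0.3, 1.1]
width: 0.0425
finger_force: 0.0
```

```bash
python3 - <<'E'
from h import *
print(arm.state()["tool_pos"])
moves([st(3,.083)]); moves([st(3,.15),tr(.045,.15),tr(.045,.031)],st(3,.083))
E
```

```text
[0.58010653 0.0085068  0.14793938]
[0.01  0.38  1.082] [-0.  -0.  -0.4] rows>=1.1
[ 0.     0.    -1.117] [0. 0. 0.] rows>=1.1
[ 0.938 -5.883  0.   ] [ 0.   0.  -9.6] rows>=5.7
[0.    0.    1.983] [0. 0. 0.] rows>=1.9
```

Emit:
apply_moves:
  plan:
    - [[0,0.38,0.2,0,0,0],[0,0.38,0.5,0,0,0],[0,0.38,0.8,0,0,0],[0,0.38,1.08,0,0,0],[0,0.38,1.08,0,0,0]]

```text
time: 15.52
tool_pos: [0.5802, 0.0324, 0.0812]
ee_rot: [-0.002, 0.025, 1.0, -0.001]
wrist_force: [0.4, -0.4, 1.1]
width: 0.0426
finger_force: 0.0
```

Emit:
apply_moves:
  plan:
    - [[0,0,0,0,0,0],[0,0,0,0,0,0],[0,0,0,0,0,0],[0,0,0,0,0,0]]
  gripper: 0

```text
time: 16.02
tool_pos: [0.5816, 0.0331, 0.0835]
ee_rot: [0.0, 0.025, 1.0, 0.0]
wrist_force: [-0.8, -0.2, 2.3]
width: 0.0236
finger_force: 22.0
```

Emit:
apply_moves:
  plan:
    - [[0,0,-0.1,0,0,0],[0,0,-0.4,0,0,0],[0,0,-0.8,0,0,0],[0,0,-1.12,0,0,0],[0,0,-1.12,0,0,0]]

```text
time: 16.65
tool_pos: [0.5825, 0.0331, 0.1526]
ee_rot: [0.002, 0.025, 1.0, 0.0]
wrist_force: [0.6, 0.0, -0.4]
width: 0.0233
finger_force: 21.7
```

Emit:
apply_moves:
  plan:
    - [[0.15,-0.9,0,0,0,-2],[0.3,-1.8,0,0,0,-4],[0.45,-2.7,0,0,0,-6],[0.6,-3.6,0,0,0,-8],[0.75,-4.5,0,0,0,-9.6]]

```text
time: 17.27
tool_pos: [0.5222, -0.2358, 0.1499]
ee_rot: [-0.0, -0.06, 0.998, 0.0]
wrist_force: [0.9, -0.6, -0.1]
width: 0.0234
finger_force: 21.7
```

Emit:
apply_moves:
  plan:
    - [[0.4,-0.8,0,0,0,0],[0.5,-1.5,0,0,0,0],[0.5,-1.5,0,0,0,0],[0.5,-1.5,0,0,0,0]]

```text
time: 17.77
tool_pos: [0.5037, -0.3266, 0.1496]
ee_rot: [-0.0, -0.059, 0.998, 0.0]
wrist_force: [0.0, -0.1, -0.3]
width: 0.0233
finger_force: 21.7
```

```bash
sed -i 's/TC=np.array.*; TY/TC=np.array([.520,-.372]); TY/' h.py; python3 - <<'E'
from h import *
print(arm.state()["tool_pos"])
moves([tr(.042,.031)])
E
```

```text
[ 0.5036887  -0.32656379  0.14960413]
[-0.047 -0.086  1.977] [ 0.1 -0.1 -0.2] rows>=1.9
```

Emit:
apply_moves:
  plan:
    - [[-0.05,-0.09,0.6,0,0,0],[-0.05,-0.09,1.2,0,0,0],[-0.05,-0.09,1.7,0,0,0],[-0.05,-0.09,1.9,0,0,0],[-0.05,-0.09,1.97,0,0,0]]

```text
time: 18.4
tool_pos: [0.5078, -0.3314, 0.0319]
ee_rot: [-0.0, -0.06, 0.998, 0.0]
wrist_force: [-0.1, -1.0, -0.0]
width: 0.0235
finger_force: 21.7
```

Emit:
apply_moves:
  plan:
    - [[0,0,0,0,0,0],[0,0,0,0,0,0]]

```text
time: 18.65
tool_pos: [0.5081, -0.3326, 0.0332]
ee_rot: [0.001, -0.059, 0.998, -0.0]
wrist_force: [-0.0, -0.9, -0.5]
width: 0.0236
finger_force: 21.7
```

Emit:
apply_moves:
  plan:
    - [[0,0,0,0,0,0],[0,0,0,0,0,0],[0,0,0,0,0,0]]
  gripper: 0.5

```text
time: 19.02
tool_pos: [0.5075, -0.3324, 0.0323]
ee_rot: [0.0, -0.059, 0.998, -0.0]
wrist_force: [0.4, -0.8, 0.3]
width: 0.0425
finger_force: 0.0
```

Emit:
apply_moves:
  plan:
    - [[0,0,-0.5,0,0,0],[0,0,-1.2,0,0,0],[0,0,-2,0,0,0],[-0.1,0.6,-2.5,0,0,0],[-0.2,1.4,-2.8,0,0,0]]

```text
time: 19.65
tool_pos: [0.5097, -0.2479, 0.202]
ee_rot: [0.001, -0.058, 0.998, -0.001]
wrist_force: [0.8, 0.6, -0.1]
width: 0.0427
finger_force: 0.0
```

```bash
python3 - <<'E'
from h import *
im,i=look("top","t7.png"); 
print(arm.state()["tool_pos"])
moves([(.50,.06,.21,1.527),(.47,.35,.21,1.57)])
cv2.imwrite("pics/t7c.png",cv2.resize(im[180:280,110:520],None,fx=1.95,fy=1.95,interpolation=3))
E
```

```text
[ 0.51160353 -0.24046553  0.20334866]
[-0.419  4.994 -0.099] [0.1 0.2 9.5] rows>=4.8
[0.711 4.807 0.   ] [ 0.   0.  -2.5] rows>=4.7
```

View pics/t7c.png

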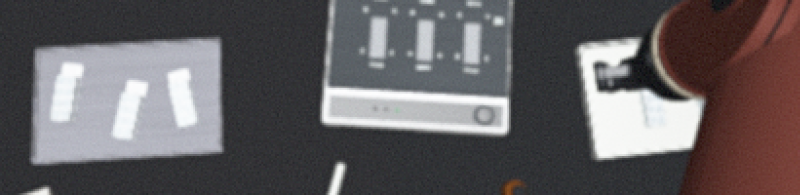

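Emit:
apply_moves:
  plan:
    - [[-0.08,1,0,0,0,2],[-0.16,2,0,0,0,4],[-0.24,3,0,0,0,6],[-0.32,4,0,0,0,8],[-0.4,4.9,0,0,0,9]]

```text
time: 20.32
tool_pos: [0.4983, 0.0495, 0.2004]
ee_rot: [0.0, 0.02, 1.0, 0.0]
wrist_force: [1.0, -0.0, 0.6]
width: 0.0429
finger_force: 0.0
```

Emit:
apply_moves:
  plan:
    - [[0.14,1,0,0,0,0],[0.28,2,0,0,0,0],[0.42,3,0,0,0,0],[0.56,4,0,0,0,0],[0.7,4.8,0,0,0,0]]

```text
time: 20.95
tool_pos: [0.4673, 0.3392, 0.2001]
ee_rot: [-0.0, 0.019, 1.0, 0.0]
wrist_force: [0.6, -0.5, -0.7]
width: 0.0428
finger_force: 0.0
```

Emit:
apply_moves:
  plan:
    - [[0,0,0,0,0,0],[0,0,0,0,0,0]]

```text
time: 21.2
tool_pos: [0.4682, 0.336, 0.1998]
ee_rot: [-0.0, 0.02, 1.0, -0.0]
wrist_force: [0.8, -0.4, -0.3]
width: 0.0428
finger_force: 0.0
```

```bash
python3 - <<'E'
from h import *
im,i=look("wrist","w8.png"); 
print(arm.state()["tool_pos"])
E
```

```text
[0.46852911 0.3353985  0.1999864 ]
```

View pics/w8.png

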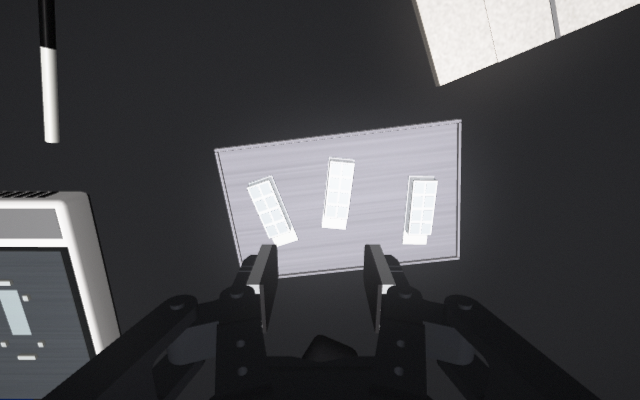

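```bash
cat >> h.py <<'E'
def fresh(im,i,z0=.003,thr=215,roi=(215,120,465,262),amin=600):
    x0,y0,x1,y1=roi; g=cv2.cvtColor(im,cv2.COLOR_BGR2GRAY)[y0:y1,x0:x1]
    m=cv2.morphologyEx((g>thr).astype(np.uint8),cv2.MORPH_CLOSE,np.ones((5,5)))
    out=[]
    for c in cv2.findContours(m,cv2.RETR_EXTERNAL,cv2.CHAIN_APPROX_NONE)[0]:
        if cv2.contourArea(c)<amin: continue
        b=cv2.boxPoints(cv2.minAreaRect(c))+[x0,y0]
        b=b[np.argsort(b[:,1])]; n,f=b[:2].mean(0),b[2:].mean(0)
        F=cast(f,z0+.002,i)[0]; N=cast(n,z0+.016,i)[0]; d=F-N
        out.append((n,f,F[:2],N[:2],np.arctan2(d[1],d[0]),np.hypot(*d[:2])))
    return out
E
python3 - <<'E'
from h import *
im=cv2.imread("pics/w8.png"); i=arm.camera_info("wrist")
g=cv2.cvtColor(im,cv2.COLOR_BGR2GRAY); print(g[193,200:480:4]); print(g[225,240:440:3]); print(g[150:240:3,338])
for t in (205,225):
  for o in fresh(im,i,thr=t): print([np.round(q,3) for q in o])
E
```

```text
[ 48  47  48  51  51  54 196 194 192 193 194 194 206 239 240 247 241 244
 252 202 195 196 199 198 198 197 195 193 191 190 189 204 250 247 248 248
 248 251 197 197 196 196 196 197 198 197 200 199 201 200 201 200 213 233
 249 248 251 248 247 213 194 192 191 190 149 141  60  58  56  55]
[191 193 192 194 193 193 192 192 251 250 249 239 246 239 240 243 191 227
 189 189 193 193 193 194 191 191 190 208 252 252 252 252 252 252 252 250
 193 193 194 194 195 195 197 196 195 194 193 192 193 194 194 195 194 195
 193 212 167 232 243 242 250 241 241 241 205 192 189]
[194 195 194 207 248 249 249 249 249 250 249 249 250 251 252 252 252 249
 252 248 245 245 246 252 252 252 247 195 196 193]
[array([423.225, 174.964]), array([416.462, 245.294]), array([0.549, 0.435]), array([0.467, 0.434]), np.float64(0.02), np.float64(0.082)]
[array([257.815, 179.194]), array([284.904, 244.981]), array([0.543, 0.293]), array([0.465, 0.274]), np.float64(0.237), np.float64(0.08)]
[array([341.346, 157.173]), array([333.623, 228.608]), array([0.526, 0.346]), array([0.447, 0.355]), np.float64(-0.114), np.float64(0.08)]
[array([423.194, 175.921]), array([416.486, 244.342]), array([0.548, 0.435]), array([0.468, 0.434]), np.float64(0.02), np.float64(0.08)]
[array([258.039, 179.26 ]), array([285.048, 244.532]), array([0.542, 0.293]), array([0.465, 0.275]), np.float64(0.239), np.float64(0.08)]
[array([341.646, 158.183]), array([333.841, 228.427]), array([0.526, 0.347]), array([0.448, 0.356]), np.float64(-0.116), np.float64(0.078)]
```

```bash
sed -i 's/N=cast(n,z0+.016,i)/N=cast(n,z0+.002,i)/' h.py; python3 - <<'E'
from h import *
im=cv2.imread("pics/w8.png"); i=arm.camera_info("wrist")
for o in fresh(im,i):
    u=np.array([np.cos(o[4]),np.sin(o[4])]); print(o[4].round(3),o[5].round(3)); p=(o[2]+o[3])/2-.008*u; print("grip",p.round(4))
    moves([(*p,.11,o[4]+H),(*p,.0315,o[4]+H),(*p,.15,o[4]+H),st(3,.15),st(3,.09),st(3,.084)])
E
```

```text
-0.04 0.078
grip [0.502 0.437]
[-0.488  1.716  1.498] [-0.   0.  -0.1] rows>=2.2
[0.    0.    1.308] [0. 0. 0.] rows>=1.3
[ 0.     0.    -1.975] [0. 0. 0.] rows>=1.9
[-1.579 -6.704  0.   ] [0.  0.  0.3] rows>=6.6
[0. 0. 1.] [0. 0. 0.] rows>=1.0
[0.  0.  0.1] [0. 0. 0.] rows>=0.1
0.294 0.078
grip [0.498  0.2802]
[-0.528 -0.898  1.5  ] [ -0.   -0.  -19.2] rows>=1.8
[0.    0.    1.308] [0. 0. 0.] rows>=1.3
[ 0.     0.    -1.975] [0. 0. 0.] rows>=1.9
[-0.118 -4.37   0.   ] [ 0.   0.  19.4] rows>=4.2
[0. 0. 1.] [0. 0. 0.] rows>=1.0
[0.  0.  0.1] [0. 0. 0.] rows>=0.1
-0.13 0.076
grip [0.48   0.3526]
[-0.18   0.296  1.5  ] [-0.   0.   5.1] rows>=1.5
[0.    0.    1.308] [0. 0. 0.] rows>=1.3
[ 0.     0.    -1.975] [0. 0. 0.] rows>=1.9
[-2.36  -5.092  0.   ] [ 0.   0.  -4.9] rows>=5.4
[0. 0. 1.] [0. 0. 0.] rows>=1.0
[0.  0.  0.1] [0. 0. 0.] rows>=0.1
```

Emit:
apply_moves:
  plan:
    - [[-0.2,-0.3,0.5,0,0,-9],[-0.53,-0.9,1.0,0,0,-18],[-0.53,-0.9,1.5,0,0,-18],[-0.53,-0.9,1.5,0,0,-18],[-0.53,-0.9,1.5,0,0,-18]]

```text
time: 21.88
tool_pos: [0.4982, 0.2816, 0.1114]
ee_rot: [0.001, -0.137, 0.991, 0.0]
wrist_force: [-0.0, 1.3, -0.2]
width: 0.0431
finger_force: 0.0
```

```bash
python3 - <<'E'
from h import *
print(arm.state()["tool_pos"]); moves([(.498,.2802,.0315,.27+H)])
im,i=look("wrist","w9.png")
for o in fresh(im,i,roi=(180,60,460,330)): print([np.round(q,3) for q in o])
E
```

```text
[0.49821229 0.28162999 0.11142012]
[ 0.012 -0.023  1.332] [0.  0.1 0.2] rows>=1.3
[array([444.016, 172.554]), array([396.016, 260.554]), array([0.526, 0.351]), array([0.45, 0.36]), np.float64(-0.118), np.float64(0.077)]
[array([321.467, 164.758]), array([322.856, 259.193]), array([0.541, 0.295]), array([0.468, 0.274]), np.float64(0.289), np.float64(0.076)]
```

View pics/w9.png

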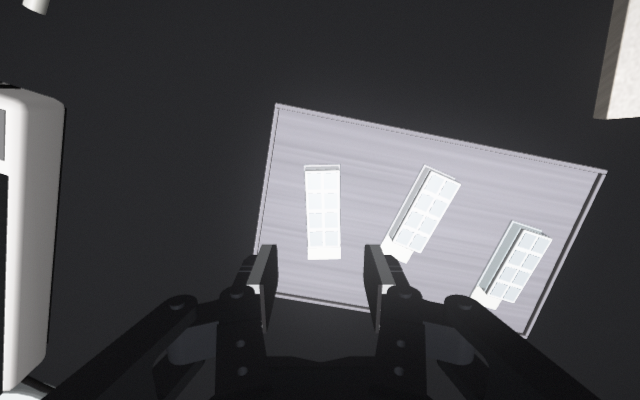

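Emit:
apply_moves:
  plan:
    - [[0.02,0,0.4,0,0,-0.5],[0.02,0,0.8,0,0,-0.5],[0.02,0,1.15,0,0,-0.5],[0.02,0,1.33,0,0,-0.5],[0.02,0,1.33,0,0,-0.5]]

```text
time: 22.55
tool_pos: [0.4965, 0.2815, 0.0306]
ee_rot: [-0.0, -0.142, 0.99, -0.0]
wrist_force: [0.0, -0.1, 0.6]
width: 0.0428
finger_force: 0.0
```

Emit:
apply_moves:
  plan:
    - [[0,0,0,0,0,0],[0,0,0,0,0,0],[0,0,0,0,0,0],[0,0,0,0,0,0]]
  gripper: 0

```text
time: 23.05
tool_pos: [0.4972, 0.2817, 0.0315]
ee_rot: [0.001, -0.141, 0.99, 0.0]
wrist_force: [-1.1, 0.7, 6.6]
width: 0.0233
finger_force: 21.0
```

Emit:
apply_moves:
  plan:
    - [[0,0,-0.2,0,0,0],[0,0,-0.7,0,0,0],[0,0,-1.4,0,0,0],[0,0,-2,0,0,0],[0,0,-2,0,0,0]]

```text
time: 23.68
tool_pos: [0.4982, 0.2821, 0.1543]
ee_rot: [0.003, -0.141, 0.99, 0.001]
wrist_force: [-0.2, -0.8, 0.1]
width: 0.0235
finger_force: 20.2
```

```bash
python3 - <<'E'
from h import *
im,i=look("wrist","w10.png"); s=arm.state(); print(s["tool_pos"])
moves([st(3,.15),st(3,.09)])
g=cv2.cvtColor(im,cv2.COLOR_BGR2GRAY); print(g[190:345,312].tolist())
g4=cv2.cvtColor(cv2.imread("pics/w4.png"),cv2.COLOR_BGR2GRAY); print(g4[190:345,312].tolist())
E
```

```text
[0.49721107 0.28159265 0.15225366]
[-0.169 -4.394  0.034] [ 0.1  0.2 18.8] rows>=4.2
[0. 0. 1.] [0. 0. 0.] rows>=1.0
[189, 189, 187, 190, 192, 191, 189, 190, 191, 184, 174, 206, 237, 229, 184, 171, 171, 172, 172, 180, 195, 172, 142, 190, 238, 248, 248, 239, 243, 243, 243, 243, 242, 242, 242, 242, 242, 242, 242, 241, 242, 241, 241, 241, 241, 240, 241, 240, 240, 240, 240, 244, 250, 251, 250, 250, 247, 231, 239, 239, 239, 239, 238, 238, 239, 238, 239, 238, 238, 238, 238, 238, 237, 237, 237, 237, 237, 237, 236, 241, 249, 250, 250, 250, 242, 203, 235, 235, 235, 235, 235, 235, 234, 234, 234, 234, 234, 234, 234, 233, 233, 233, 233, 233, 232, 234, 243, 249, 249, 249, 242, 203, 232, 232, 231, 231, 231, 231, 230, 231, 231, 230, 230, 230, 230, 230, 229, 229, 230, 229, 229, 237, 247, 241, 246, 246, 246, 246, 245, 245, 245, 233, 113, 60, 60, 57, 57, 56, 57, 56, 58, 55, 54, 56, 56]
[207, 205, 205, 206, 207, 208, 207, 206, 206, 207, 207, 203, 197, 223, 238, 232, 192, 180, 181, 180, 181, 190, 200, 171, 138, 185, 237, 246, 247, 236, 238, 238, 238, 238, 238, 238, 238, 237, 238, 237, 237, 236, 237, 237, 237, 237, 237, 237, 236, 236, 236, 236, 236, 242, 250, 250, 249, 250, 246, 227, 235, 234, 235, 235, 235, 234, 235, 234, 235, 234, 234, 234, 234, 234, 234, 233, 233, 233, 233, 233, 233, 239, 249, 249, 249, 249, 244, 217, 232, 231, 232, 232, 231, 231, 231, 231, 231, 231, 231, 230, 230, 230, 230, 230, 230, 229, 230, 234, 243, 248, 248, 248, 240, 192, 228, 229, 228, 227, 228, 228, 228, 227, 227, 227, 227, 227, 227, 226, 226, 225, 226, 226, 230, 242, 244, 239, 244, 244, 244, 244, 244, 244, 242, 219, 84, 59, 55, 56, 55, 57, 56, 53, 53, 52, 53]
```

```bash
cat >> h.py <<'E'
def held(im,i,s,col=312,off=.0285):
    """local slide-origin offset along slide x relative to nominal (TCP at block centre)"""
    g=cv2.cvtColor(im,cv2.COLOR_BGR2GRAY).astype(int)[:,col]
    f=max(r for r in range(300,350) if g[r]>150)+.7; 
    n=min(range(203,225),key=lambda r:g[r])+1.0  # dark line: block's near top edge
    z=s["tool_pos"][2]-off; r=rot(s["ee_rot"])
    F=r.inv().apply(cast((col,f),z+.002,i)[0]-s["tool_pos"])[0]; N=r.inv().apply(cast((col,n),z+.016,i)[0]-s["tool_pos"])[0]
    return -F*1e3-46, -N*1e3+29, n,f
E
python3 - <<'E'
from h import *
i=arm.camera_info("wrist"); print(held(cv2.imread("pics/w10.png"),i,arm.state()),held(cv2.imread("pics/w4.png"),i,arm.state()))
E
```

```text
(np.float64(-0.9641769201698551), np.float64(-0.9677410317401787), 213.0, 331.7) (np.float64(0.37830512650324266), np.float64(-0.03571645678749391), 215.0, 333.7)
```

Emit:
apply_moves:
  plan:
    - [[-0.04,-1,0,0,0,4.5],[-0.08,-2,0,0,0,9],[-0.12,-3,0,0,0,13.5],[-0.16,-4,0,0,0,18.8],[-0.18,-4.4,0.05,0,0,18.8]]

```text
time: 24.35
tool_pos: [0.5809, 0.026, 0.1466]
ee_rot: [-0.0, 0.025, 1.0, -0.001]
wrist_force: [0.1, 1.5, 0.1]
width: 0.0235
finger_force: 20.2
```

Emit:
apply_moves:
  plan:
    - [[0,0,0,0,0,0],[0,0,0,0,0,0],[0,0,0.4,0,0,0],[0,0,0.6,0,0,0],[0,0,0.6,0,0,0]]

```text
time: 24.98
tool_pos: [0.5799, 0.0317, 0.1104]
ee_rot: [-0.001, 0.022, 1.0, -0.0]
wrist_force: [-0.2, -0.9, -0.6]
width: 0.0235
finger_force: 20.2
```

```bash
python3 - <<'E'
from h import *
s=arm.state();print(s["tool_pos"]); im,i=look("wrist","w11.png"); s=arm.state();print(s["tool_pos"]);print(held(im,i,s))
moves([st(3,.084)])
g=cv2.cvtColor(im,cv2.COLOR_BGR2GRAY)[110:390,150:500]
n,l,stt,c=cv2.connectedComponentsWithStats((g>150).astype(np.uint8))
for k in range(1,n):
    if 20<stt[k,4]<1500: print(stt[k]+[150,110,0,0,0],cast(c[k]+[150,110],.059,i)[0,:2].round(4))
E
```

```text
[0.57992519 0.03165155 0.11039763]
[0.58052185 0.03141801 0.11121014]
(np.float64(-2.3531439869449855), np.float64(-1.7288712984577046), 213.0, 331.7)
[-0.004 -0.002  0.453] [-0.  -0.   0.1] rows>=0.4
[196 175  33   9 273] [ 0.5421 -0.0269]
[305 175  33   8 260] [0.5446 0.0331]
[294 194  54  18 818] [0.559  0.0322]
[178 203   9   9  75] [ 0.5577 -0.0458]
[244 203   9   9  74] [ 0.5594 -0.0089]
[285 203   8   9  72] [0.5603 0.0141]
[350 202   9  10  80] [0.5619 0.0509]
[275 282  11   9  47] [0.6105 0.0065]
[356 282  10   9  46] [0.6125 0.0531]
[152 287   9   8  60] [ 0.611  -0.0711]
[190 287   8   8  58] [ 0.6119 -0.0481]
```

View pics/w11.png

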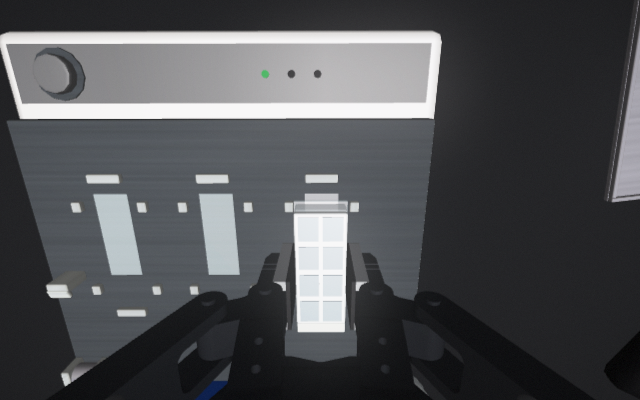

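Emit:
apply_moves:
  plan:
    - [[-0.01,0,0.15,0,0,0],[-0.01,0,0.3,0,0,0],[-0.01,0,0.4,0,0,0],[-0.01,0,0.45,0,0,0],[-0.01,0,0.45,0,0,0]]

```text
time: 25.65
tool_pos: [0.5814, 0.0307, 0.0842]
ee_rot: [-0.0, 0.022, 1.0, -0.0]
wrist_force: [-0.3, 1.0, 0.3]
width: 0.0236
finger_force: 20.2
```

```bash
python3 - <<'E'
from h import *
import time
s=arm.state();print(s["tool_pos"],s["wrist_force"])
E
```

```text
[0.58139496 0.03070744 0.08420993] [-0.25471738  0.99468931  0.29892488]
```

Emit:
apply_moves:
  plan:
    - [[0,0,0.02,0,0,0],[0,0,0.02,0,0,0]]

```text
time: 25.9
tool_pos: [0.5816, 0.0307, 0.0836]
ee_rot: [0.0, 0.022, 1.0, 0.0]
wrist_force: [-2.0, -0.0, 3.7]
width: 0.0236
finger_force: 20.6
```

Emit:
apply_moves:
  plan:
    - [[0,0,0,0,0,0],[0,0,0,0,0,0],[0,0,0,0,0,0]]
  gripper: 0.5

```text
time: 26.28
tool_pos: [0.5813, 0.0308, 0.083]
ee_rot: [-0.0, 0.022, 1.0, -0.0]
wrist_force: [0.1, 0.4, -0.4]
width: 0.0428
finger_force: 0.0
```

Emit:
apply_moves:
  plan:
    - [[0,0,-0.3,0,0,0],[0,0,-0.9,0,0,0],[0,0,-1.6,0,0,0],[0,0,-1.8,0,0,0],[0,0,-1.8,0,0,0]]

```text
time: 26.9
tool_pos: [0.5819, 0.0308, 0.1924]
ee_rot: [0.001, 0.022, 1.0, 0.0]
wrist_force: [-0.5, 0.2, -0.5]
width: 0.0427
finger_force: 0.0
```

```bash
python3 - <<'E'
from h import *
s=arm.state();print(s["tool_pos"]); im,i=look("wrist","w12.png")
for o in fresh(im,i,z0=.055,thr=205,roi=(280,120,420,300),amin=1000): print([np.round(q,4) for q in o],((o[2]+o[3])/2).round(4))
moves([(.480,.3526,.11,-.12+H)])
it=arm.camera_info("top"); imt=arm.get_image("top")[:,:,::-1].copy()
g=cv2.cvtColor(imt,cv2.COLOR_BGR2GRAY)[200:262,130:222]
n,l,stt,c=cv2.connectedComponentsWithStats((g>225).astype(np.uint8))
for k in range(1,n):
    if stt[k,4]>40: print(stt[k,4],cast(c[k]+[130,200],.012,it)[0,:2].round(3))
E
```

```text
[0.58187821 0.03081024 0.19243752]
[array([316., 158.]), array([316., 251.]), array([0.6343, 0.0241]), array([0.5515, 0.0282]), np.float64(-0.0492), np.float64(0.0829)] [0.5929 0.0262]
[1.924 5.283 1.352] [0.  0.  4.3] rows>=5.6
270 [0.51  0.438]
283 [0.488 0.354]
```

Emit:
apply_moves:
  plan:
    - [[0.35,0.95,0,0,0,1],[0.7,1.9,0,0,0,2],[1.05,2.85,0,0,0,3],[1.4,3.8,0,0,0,4.3],[1.75,4.75,0.3,0,0,4.3]]

```text
time: 27.62
tool_pos: [0.4887, 0.3212, 0.173]
ee_rot: [0.0, 0.06, 0.998, 0.0]
wrist_force: [1.2, 0.3, -0.9]
width: 0.0427
finger_force: 0.0
```

Emit:
apply_moves:
  plan:
    - [[0.17,0.53,0.6,0,0,0],[0.17,0.53,1.05,0,0,0],[0.17,0.53,1.05,0,0,0],[0.17,0.53,1.05,0,0,0]]

```text
time: 28.12
tool_pos: [0.4835, 0.3516, 0.1107]
ee_rot: [0.0, 0.06, 0.998, -0.0]
wrist_force: [0.1, 0.0, 1.8]
width: 0.0427
finger_force: 0.0
```

```bash
python3 - <<'E'
from h import *
s=arm.state();print(s["tool_pos"]); im,i=look("wrist","w13.png"); 
for o in fresh(im,i,roi=(180,60,500,330)):
    u=np.array([np.cos(o[4]),np.sin(o[4])]);p=(o[2]+o[3])/2-.008*u
    print([np.round(q,3) for q in o],p.round(4)); moves([(*p,.0315,o[4]+H)])
E
```

```text
[0.48352852 0.35157654 0.11074624]
[array([326.954, 108.347]), array([344.526, 297.015]), array([0.564, 0.361]), array([0.415, 0.364]), np.float64(-0.019), np.float64(0.15)] [0.4813 0.3626]
[0.065 0.173 1.331] [ 0.   0.1 -5.8] rows>=1.3
```

```bash
python3 - <<'E'
from h import *
im=cv2.imread("pics/w13.png"); i=arm.camera_info("wrist"); print(arm.state()["tool_pos"])
for t in (225,235):
  for o in fresh(im,i,thr=t,roi=(275,120,375,280)):
    u=np.array([np.cos(o[4]),np.sin(o[4])]);p=(o[2]+o[3])/2-.008*u
    print([np.round(q,3) for q in o],p.round(4)); moves([(*p,.0315,o[4]+H)])
E
```

```text
[0.4838732  0.35182685 0.1113752 ]
[array([324.5, 145. ]), array([324.5, 256. ]), array([0.526, 0.349]), array([0.439, 0.36 ]), np.float64(-0.117), np.float64(0.087)] [0.4746 0.3555]
[0.163 0.041 1.331] [ 0.   0.1 -0.2] rows>=1.3
[array([322.5, 161. ]), array([322.5, 256. ]), array([0.525, 0.348]), array([0.45 , 0.357]), np.float64(-0.119), np.float64(0.076)] [0.48   0.3534]
[0.068 0.017 1.331] [ 0.   0.1 -0.1] rows>=1.3
```

Emit:
apply_moves:
  plan:
    - [[0.07,0.02,0.4,0,0,0],[0.07,0.02,0.8,0,0,0],[0.07,0.02,1.15,0,0,0],[0.07,0.02,1.33,0,0,0],[0.07,0.02,1.33,0,0,0]]

```text
time: 28.8
tool_pos: [0.4793, 0.3536, 0.0308]
ee_rot: [0.0, 0.06, 0.998, -0.0]
wrist_force: [0.2, -0.9, 1.1]
width: 0.0429
finger_force: 0.0
```

Emit:
apply_moves:
  plan:
    - [[0,0,0,0,0,0],[0,0,0,0,0,0],[0,0,0,0,0,0],[0,0,0,0,0,0]]
  gripper: 0

```text
time: 29.3
tool_pos: [0.4798, 0.3543, 0.0318]
ee_rot: [0.001, 0.06, 0.998, 0.001]
wrist_force: [0.2, -1.1, 6.7]
width: 0.0233
finger_force: 20.9
```

Emit:
apply_moves:
  plan:
    - [[0,0,-0.2,0,0,0],[0,0,-0.7,0,0,0],[0,0,-1.4,0,0,0],[0,0,-2,0,0,0],[0,0,-2,0,0,0]]

```text
time: 29.92
tool_pos: [0.4805, 0.355, 0.1546]
ee_rot: [0.002, 0.06, 0.998, 0.002]
wrist_force: [0.1, 0.5, -0.5]
width: 0.0236
finger_force: 20.1
```

```bash
python3 - <<'E'
from h import *
im,i=look("wrist","w14.png"); s=arm.state(); i=arm.camera_info("wrist"); print(s["tool_pos"],held(im,i,s),held(cv2.imread("pics/w11.png"),i,s))
moves([st(2,.15),st(2,.111)])
E
```

```text
[0.47960583 0.35436186 0.15250648] (np.float64(-0.7889681379603743), np.float64(-1.2590713733910377), 212.0, 331.7) (np.float64(-0.7889681379603743), np.float64(-0.7943880085578137), 213.0, 331.7)
[-2.389 -6.143  0.032] [ 0.1  0.1 -4.3] rows>=6.3
[0.   0.   0.65] [0. 0. 0.] rows>=0.6
```

Emit:
apply_moves:
  plan:
    - [[-0.36,-0.93,0,0,0,-1],[-0.72,-1.86,0,0,0,-2],[-1.08,-2.79,0,0,0,-3],[-1.44,-3.72,0,0,0,-4.3],[-1.8,-4.6,0,0,0,-4.3]]

```text
time: 30.6
tool_pos: [0.5529, 0.0647, 0.1497]
ee_rot: [-0.001, 0.022, 1.0, -0.0]
wrist_force: [1.3, -0.0, -0.5]
width: 0.0234
finger_force: 20.1
```

Emit:
apply_moves:
  plan:
    - [[-0.4,-0.9,0,0,0,0],[-0.61,-1.54,0,0,0,0],[-0.61,-1.54,0.4,0,0,0],[-0.61,-1.54,0.68,0,0,0],[-0.61,-1.54,0.68,0,0,0]]

```text
time: 31.22
tool_pos: [0.5843, -0.0262, 0.1077]
ee_rot: [-0.002, 0.022, 1.0, -0.0]
wrist_force: [-0.2, 0.3, -0.2]
width: 0.0235
finger_force: 20.1
```

```bash
python3 - <<'E'
from h import *
im,i=look("wrist","w15.png"); s=arm.state(); print(s["tool_pos"])
t=list(st(2,.084)); t[0]+=.001; moves([t])
g=cv2.cvtColor(im,cv2.COLOR_BGR2GRAY)[110:390,150:500]
n,l,stt,c=cv2.connectedComponentsWithStats((g>150).astype(np.uint8))
for k in range(1,n):
    if 40<stt[k,4]<1500: print(stt[k]+[150,110,0,0,0],cast(c[k]+[150,110],.059,i)[0,:2].round(4))
E
```

```text
[ 0.58515536 -0.02617956  0.10899146]
[ 0.1   -0.045  0.417] [-0.  -0.1  0.1] rows>=0.4
[413 163  34   9 295] [0.5445 0.033 ]
[188 164  34   9 281] [ 0.5396 -0.0868]
[301 164  33   9 270] [ 0.5422 -0.0268]
[ 294  183   61   29 1195] [ 0.5595 -0.0253]
[170 193   9  10  83] [ 0.5554 -0.1058]
[237 193   9   9  75] [ 0.5567 -0.0689]
[279 193   9   9  78] [ 0.5577 -0.0459]
[388 192   9  10  81] [0.5602 0.0139]
[150 277  17  14 213] [ 0.609  -0.1259]
[183 279   8   9  67] [ 0.6092 -0.1081]
[245 279   8   9  66] [ 0.6107 -0.0711]
[384 279   7   7  41] [0.6135 0.0122]
[275 282  11   9  46] [ 0.6131 -0.0509]
[356 282  10   9  46] [ 0.615 -0.005]
[418 380  19  10 116] [0.6952 0.04  ]
```

Emit:
apply_moves:
  plan:
    - [[0.1,-0.04,0,0,0,0],[0.1,-0.04,0.2,0,0,0],[0.1,-0.04,0.35,0,0,0],[0.1,-0.04,0.35,0,0,0],[0.1,-0.04,0.35,0,0,0]]

```text
time: 31.9
tool_pos: [0.5798, -0.0291, 0.0887]
ee_rot: [-0.0, 0.022, 1.0, -0.0]
wrist_force: [-0.9, 0.0, 0.1]
width: 0.0237
finger_force: 20.1
```

```bash
python3 - <<'E'
from h import *
look("wrist");s=arm.state(); print(s["tool_pos"])
t=list(st(2,.0835)); t[0]+=.001; moves([t])
E
```

```text
[ 0.57997332 -0.02915503  0.08895419]
[0.016 0.008 0.091] [-0.  0.  0.] rows>=0.1
```

Good; lower, release, back off and go for the third slide.

Emit:
apply_moves:
  plan:
    - [[0.01,0,0.05,0,0,0],[0.01,0,0.09,0,0,0],[0.01,0,0.1,0,0,0],[0.01,0,0.1,0,0,0]]

```text
time: 32.45
tool_pos: [0.5792, -0.0291, 0.0837]
ee_rot: [0.0, 0.022, 1.0, 0.0]
wrist_force: [-6.1, 1.1, 12.7]
width: 0.0235
finger_force: 21.5
```

Emit:
apply_moves:
  plan:
    - [[0,0,0,0,0,0],[0,0,0,0,0,0],[0,0,0,0,0,0]]
  gripper: 0.5

```text
time: 32.83
tool_pos: [0.5791, -0.0291, 0.0826]
ee_rot: [-0.0, 0.022, 1.0, -0.0]
wrist_force: [0.3, -0.3, 0.3]
width: 0.0426
finger_force: 0.0
```

Emit:
apply_moves:
  plan:
    - [[0,0,-0.3,0,0,0],[0,0,-0.9,0,0,0],[0,0,-1.6,0,0,0],[0,0,-1.8,0,0,0],[0,0,-1.8,0,0,0]]

```text
time: 33.45
tool_pos: [0.5796, -0.0291, 0.192]
ee_rot: [0.001, 0.022, 1.0, 0.0]
wrist_force: [0.2, -0.1, -1.1]
width: 0.0422
finger_force: 0.0
```

```bash
python3 - <<'E'
from h import *
look("wrist","w16.png")
it=arm.camera_info("top"); imt=arm.get_image("top")[:,:,::-1].copy()
g=cv2.cvtColor(imt,cv2.COLOR_BGR2GRAY)[200:262,130:222]
n,l,stt,c=cv2.connectedComponentsWithStats((g>225).astype(np.uint8))
for k in range(1,n):
    if stt[k,4]>40: print(stt[k,4],cast(c[k]+[130,200],.012,it)[0,:2].round(3))
moves([(.502,.437,.15,-.04+H)])
E
```

```text
268 [0.51  0.438]
[1.618 7.704 0.666] [-0.  -0.1 -0.2] rows>=7.6
```

Emit:
apply_moves:
  plan:
    - [[0.2,1,0,0,0,0],[0.4,2,0,0,0,0],[0.6,3,0,0,0,0],[0.8,4,0,0,0,0],[1.0,5,0,0,0,0]]

```text
time: 34.17
tool_pos: [0.5314, 0.2747, 0.1892]
ee_rot: [-0.001, 0.022, 1.0, -0.001]
wrist_force: [0.9, 0.2, 1.0]
width: 0.043
finger_force: 0.0
```

Emit:
apply_moves:
  plan:
    - [[0.2,1,0.2,0,0,0],[0.4,2,0.7,0,0,0],[0.62,2.7,1.3,0,0,0],[0.62,2.7,1.3,0,0,0],[0.62,2.7,1.3,0,0,0]]

```text
time: 34.8
tool_pos: [0.5023, 0.4358, 0.1112]
ee_rot: [-0.001, 0.022, 1.0, -0.001]
wrist_force: [-0.3, -0.5, 0.2]
width: 0.0427
finger_force: 0.0
```

```bash
python3 - <<'E'
from h import *
im,i=look("wrist","w17.png"); i=arm.camera_info("wrist"); print(arm.state()["tool_pos"])
for t in (225,235):
  for o in fresh(im,i,thr=t,roi=(260,120,385,280)):
    u=np.array([np.cos(o[4]),np.sin(o[4])]);p=(o[2]+o[3])/2-.008*u
    print([np.round(q,3) for q in o],p.round(4)); moves([(*p,.0315,o[4]+H)])
E
```

```text
[0.50326418 0.43536853 0.11233397]
[array([320.5, 120. ]), array([320.5, 273. ]), array([0.561, 0.432]), array([0.441, 0.438]), np.float64(-0.046), np.float64(0.12)] [0.4928 0.4353]
[ 0.174 -0.007  1.347] [-0.1  0.   0. ] rows>=1.3
[array([321., 165.]), array([321., 259.]), array([0.548, 0.433]), array([0.472, 0.437]), np.float64(-0.046), np.float64(0.076)] [0.5022 0.4352]
[ 1.700e-02 -1.000e-03  1.347e+00] [-0.1  0.  -0. ] rows>=1.3
```

Emit:
apply_moves:
  plan:
    - [[0.01,0,0.4,0,0,0],[0.01,0,0.8,0,0,0],[0.01,0,1.15,0,0,0],[0.01,0,1.34,0,0,0],[0.01,0,1.34,0,0,0]]

```text
time: 35.48
tool_pos: [0.5019, 0.4362, 0.0318]
ee_rot: [-0.0, 0.022, 1.0, -0.0]
wrist_force: [-1.1, -0.2, -0.0]
width: 0.0425
finger_force: 0.0
```

Emit:
apply_moves:
  plan:
    - [[0,0,0,0,0,0],[0,0,0,0,0,0],[0,0,0,0,0,0],[0,0,0,0,0,0]]
  gripper: 0

```text
time: 35.98
tool_pos: [0.5025, 0.4372, 0.0334]
ee_rot: [0.001, 0.022, 1.0, 0.001]
wrist_force: [-0.4, 0.2, 6.1]
width: 0.0233
finger_force: 21.6
```

Emit:
apply_moves:
  plan:
    - [[0,0,-0.2,0,0,0],[0,0,-0.7,0,0,0],[0,0,-1.4,0,0,0],[0,0,-2,0,0,0],[0,0,-2,0,0,0]]

```text
time: 36.6
tool_pos: [0.5033, 0.438, 0.1566]
ee_rot: [0.002, 0.022, 1.0, 0.002]
wrist_force: [-0.2, -0.2, -0.5]
width: 0.023
finger_force: 20.9
```

```bash
python3 - <<'E'
from h import *
im,i=look("wrist","w18.png"); s=arm.state(); i=arm.camera_info("wrist"); print(s["tool_pos"],held(im,i,s))
moves([st(1,.15),st(1,.111)])
E
```

```text
[0.50243389 0.43728273 0.15427422] (np.float64(-3.479900772589133), np.float64(-3.1331808051209435), 208.0, 327.7)
[-1.602 -8.702  0.056] [0.1 0.1 0. ] rows>=8.5
[0.   0.   0.65] [0. 0. 0.] rows>=0.6
```

Emit:
apply_moves:
  plan:
    - [[-0.18,-1,0,0,0,0],[-0.36,-2,0,0,0,0],[-0.54,-3,0,0,0,0],[-0.72,-4,0,0,0,0],[-0.9,-5,0,0,0,0]]

```text
time: 37.28
tool_pos: [0.5418, 0.1325, 0.1514]
ee_rot: [-0.001, 0.022, 1.0, -0.0]
wrist_force: [1.6, 0.1, -0.1]
width: 0.0235
finger_force: 20.9
```

Emit:
apply_moves:
  plan:
    - [[-0.2,-1,0,0,0,0],[-0.4,-2,0,0,0,0],[-0.6,-3,0,0,0,0],[-0.75,-3.7,0.05,0,0,0],[-0.75,-3.7,0.05,0,0,0]]

```text
time: 37.9
tool_pos: [0.5765, -0.0937, 0.1481]
ee_rot: [-0.001, 0.025, 1.0, -0.001]
wrist_force: [0.8, 0.2, -1.0]
width: 0.0233
finger_force: 20.9
```

Emit:
apply_moves:
  plan:
    - [[0,0,0.2,0,0,0],[0,0,0.6,0,0,0],[0,0,0.8,0,0,0],[0,0,0.8,0,0,0]]

```text
time: 38.4
tool_pos: [0.5768, -0.088, 0.1]
ee_rot: [-0.001, 0.021, 1.0, 0.0]
wrist_force: [-0.4, 0.2, 0.7]
width: 0.0235
finger_force: 20.9
```

```bash
python3 - <<'E'
from h import *
im,i=look("wrist","w19.png"); s=arm.state(); print(s["tool_pos"])
t=list(st(1,.09)); t[0]+=.003; moves([t])
g=cv2.cvtColor(im,cv2.COLOR_BGR2GRAY)[110:390,150:500]
n,l,stt,c=cv2.connectedComponentsWithStats((g>150).astype(np.uint8))
for k in range(1,n):
    if 40<stt[k,4]<1500: print(stt[k]+[150,110,0,0,0],cast(c[k]+[150,110],.059,i)[0,:2].round(4))
E
```

```text
[ 0.57746021 -0.08832853  0.10102413]
[-0.014 -0.004  0.184] [ 0.  -0.1  0.1] rows>=0.2
[304 176  34   9 306] [ 0.5396 -0.0867]
[420 176  35   9 308] [ 0.5422 -0.027 ]
[399 191  59 108 415] [ 0.5702 -0.0379]
[408 195  54  71 278] [ 0.5568 -0.0306]
[294 196  54  12 537] [ 0.5511 -0.0868]
[351 205  10  11  85] [ 0.557 -0.069]
[395 205   9  10  86] [ 0.5575 -0.046 ]
[282 206   9  10  88] [ 0.5555 -0.1058]
[276 282  10   9  46] [ 0.6007 -0.1112]
[356 282  10   9  45] [ 0.6025 -0.0676]
[491 293   9   9  71] [0.6141 0.0115]
```

Emit:
apply_moves:
  plan:
    - [[-0.01,0,0.1,0,0,0],[-0.01,0,0.2,0,0,0],[-0.01,0,0.22,0,0,0],[-0.01,0,0.26,0,0,0],[-0.01,0,0.26,0,0,0]]

```text
time: 39.08
tool_pos: [0.5782, -0.0891, 0.0857]
ee_rot: [-0.0, 0.022, 1.0, -0.0]
wrist_force: [-0.3, -0.5, -0.4]
width: 0.0232
finger_force: 20.9
```

Emit:
apply_moves:
  plan:
    - [[0,0,0.02,0,0,0],[0,0,0.02,0,0,0]]

```text
time: 39.33
tool_pos: [0.5784, -0.0892, 0.0854]
ee_rot: [0.0, 0.022, 1.0, 0.0]
wrist_force: [-3.8, 1.0, 6.9]
width: 0.0232
finger_force: 21.7
```

Emit:
apply_moves:
  plan:
    - [[0,0,0,0,0,0],[0,0,0,0,0,0],[0,0,0,0,0,0]]
  gripper: 0.5

```text
time: 39.7
tool_pos: [0.5783, -0.0891, 0.0845]
ee_rot: [-0.0, 0.022, 1.0, -0.0]
wrist_force: [0.1, 0.4, 0.4]
width: 0.0429
finger_force: 0.0
```

Emit:
apply_moves:
  plan:
    - [[0,0,-0.3,0,0,0],[0,0,-0.9,0,0,0],[0,0.5,-1.6,0,0,0],[0,1,-1.8,0,0,0],[0,1,-1.8,0,0,0]]

```text
time: 40.33
tool_pos: [0.582, -0.0263, 0.1951]
ee_rot: [0.002, 0.02, 1.0, 0.001]
wrist_force: [0.7, 1.1, 0.4]
width: 0.0425
finger_force: 0.0
```

```bash
python3 - <<'E'
from h import *
im,i=look("wrist","w20.png"); print(arm.state()["tool_pos"])
cv2.imwrite("pics/w20c.png",cv2.resize(im[120:280,180:440],None,fx=3,fy=3,interpolation=2))
E
```

```text
[ 0.58137829 -0.02825333  0.19406841]
```

View pics/w20c.png

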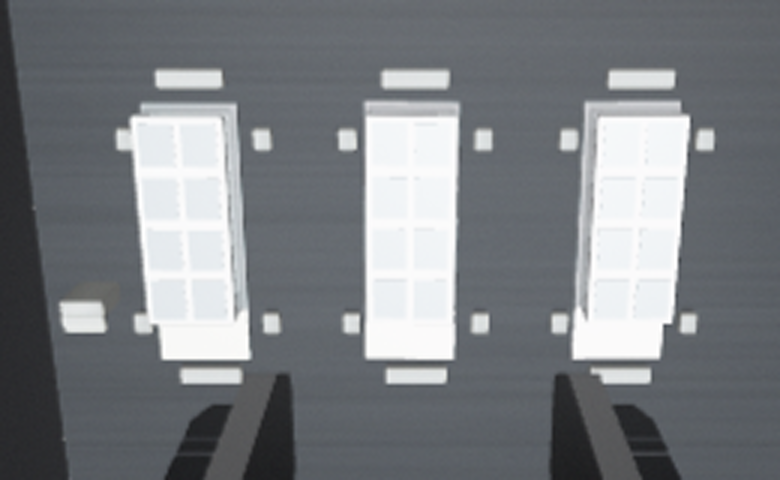

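Emit:
apply_moves:
  plan:
    - [[0,0,-0.4,0,0,10],[0,0,-0.8,0,0,20],[0,-0.3,-0.8,0,0,30],[0,-0.7,-0.8,0,0,40],[0,-1,-0.8,0,0,50]]
  gripper: 0.6

```text
time: 41.0
tool_pos: [0.5776, -0.0918, 0.2406]
ee_rot: [-0.0, 0.446, 0.895, -0.001]
wrist_force: [0.3, 0.7, 0.9]
width: 0.0513
finger_force: 0.0
```

Emit:
apply_moves:
  plan:
    - [[0,0,0,0,0,10],[0,0,0,0,0,20],[0,0,0,0,0,30],[0,0,0,0,0,40],[0,0,0,0,0,40]]

```text
time: 41.62
tool_pos: [0.5778, -0.0904, 0.2404]
ee_rot: [-0.0, 0.723, 0.691, -0.0]
wrist_force: [-0.8, -0.3, 0.5]
width: 0.0512
finger_force: 0.0
```

```bash
python3 - <<'E'
from h import *
im,i=look("wrist","w21.png"); print(arm.state()["tool_pos"])
moves([(.685,-.1665,.20,-.045),(.685,-.1665,.1245,-.045)])
E
```

```text
[ 0.57789067 -0.09013114  0.24046431]
[-1.197  1.837  0.674] [-0.   0.   0.2] rows>=2.2
[0.    0.    1.258] [0. 0. 0.] rows>=1.2
```

Emit:
apply_moves:
  plan:
    - [[-0.6,0.6,0,0,0,0],[-1.2,1.2,0,0,0,0],[-1.2,1.84,0.3,0,0,0.2],[-1.2,1.84,0.67,0,0,0.2],[-1.2,1.84,0.67,0,0,0.2]]

```text
time: 42.3
tool_pos: [0.6842, -0.1663, 0.1979]
ee_rot: [-0.002, 0.723, 0.691, -0.002]
wrist_force: [0.1, -0.4, 0.2]
width: 0.0513
finger_force: 0.0
```

Emit:
apply_moves:
  plan:
    - [[0,0,0.3,0,0,0],[0,0,0.6,0,0,0],[0,0,1,0,0,0],[0,0,1.25,0,0,0],[0,0,1.25,0,0,0]]

```text
time: 42.92
tool_pos: [0.6845, -0.1657, 0.1239]
ee_rot: [-0.001, 0.724, 0.69, -0.001]
wrist_force: [0.2, 0.0, 0.2]
width: 0.0509
finger_force: 0.0
```

```bash
python3 - <<'E'
from h import *
s=arm.state();print(s["tool_pos"],s["wrist_force"])
moves([(.685,-.1665,.1245,-.045)])
E
```

```text
[ 0.68454374 -0.1656585   0.12393098] [0.21471306 0.03668514 0.18725722]
[-0.014  0.008 -0.01 ] [-0.1 -0.  -0.1] rows>=0.0
```

Emit:
apply_moves:
  plan:
    - [[0,0,0,0,0,0],[0,0,0,0,0,0],[0,0,0,0,0,0],[0,0,0,0,0,0],[0,0,0,0,0,0]]
  gripper: 0
  force: 25

```text
time: 43.55
tool_pos: [0.6859, -0.1662, 0.1263]
ee_rot: [0.001, 0.724, 0.69, 0.0]
wrist_force: [0.7, -0.1, 5.4]
width: 0.0154
finger_force: 25.9
```

Emit:
apply_moves:
  plan:
    - [[0,-0.15,-0.032,0,0,0],[0,-0.296,-0.04,0,0,0],[0,-0.44,-0.026,0,0,0],[0,-0.58,0.009,0,0,0],[0,-0.714,0.065,0,0,0]]

```text
time: 44.18
tool_pos: [0.6442, -0.1642, 0.123]
ee_rot: [0.002, 0.724, 0.69, 0.001]
wrist_force: [5.5, -0.7, 4.3]
width: 0.0148
finger_force: 26.1
```

Emit:
apply_moves:
  plan:
    - [[0,-0.124,0.075,0,0,0],[0,-0.235,0.168,0,0,0],[0,-0.331,0.276,0,0,0],[0,-0.41,0.398,0,0,0],[0,-0.47,0.53,0,0,0]]

```text
time: 44.8
tool_pos: [0.6145, -0.1626, 0.0893]
ee_rot: [0.0, 0.724, 0.69, 0.0]
wrist_force: [6.6, -1.4, 4.7]
width: 0.0151
finger_force: 27.0
```

Emit:
apply_moves:
  plan:
    - [[0,-0.035,0.121,0,0,0],[0,-0.052,0.216,0,0,0],[0,-0.057,0.283,0,0,0],[0,-0.059,0.33,0,0,0],[0,-0.059,0.33,0,0,0]]

```text
time: 45.42
tool_pos: [0.6108, -0.1624, 0.0695]
ee_rot: [0.0, 0.724, 0.69, -0.0]
wrist_force: [5.7, -2.3, 2.5]
width: 0.0149
finger_force: 27.9
```

Emit:
apply_moves:
  plan:
    - [[0,0,0,0,0,0],[0,0,0,0,0,0]]

```text
time: 45.68
tool_pos: [0.6108, -0.1624, 0.0695]
ee_rot: [-0.0, 0.724, 0.69, -0.0]
wrist_force: [5.5, -1.7, 2.9]
width: 0.0149
finger_force: 27.9
```

Emit:
apply_moves:
  plan:
    - [[0,0,0.03,0,0,0],[0,0,0.05,0,0,0],[0,0,0.05,0,0,0],[0,0,0.05,0,0,0]]

```text
time: 46.18
tool_pos: [0.6107, -0.1624, 0.0666]
ee_rot: [-0.0, 0.724, 0.69, -0.0]
wrist_force: [4.1, -2.0, 1.3]
width: 0.015
finger_force: 28.1
```

Emit:
apply_moves:
  plan:
    - [[0,0,0.03,0,0,0],[0,0,0.05,0,0,0],[0,0,0.05,0,0,0],[0,0,0.05,0,0,0]]

```text
time: 46.68
tool_pos: [0.6109, -0.1625, 0.0658]
ee_rot: [-0.0, 0.724, 0.69, 0.0]
wrist_force: [-4.3, 0.9, 22.3]
width: 0.0149
finger_force: 30.0
```

```bash
python3 - <<'E'
from h import *
im,i=look("wrist","w22.png"); print(arm.state()["tool_pos"],arm.state()["wrist_force"])
cv2.imwrite("pics/w22c.png",im)
E
```

```text
[ 0.61095398 -0.16249629  0.06582928] [-3.41406542  1.29962217 22.24462278]
```

View pics/w22c.png

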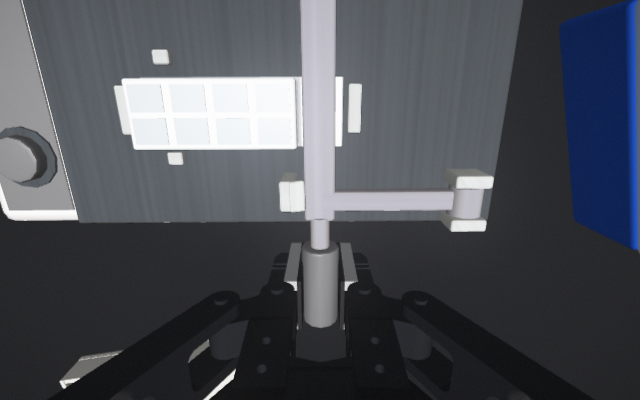

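Emit:
apply_moves:
  plan:
    - [[0,0,-0.03,0,0,0],[0,0,-0.03,0,0,0]]

```text
time: 46.98
tool_pos: [0.6108, -0.1624, 0.0662]
ee_rot: [-0.0, 0.724, 0.69, 0.0]
wrist_force: [2.0, -0.8, 10.2]
width: 0.0152
finger_force: 28.9
```

Emit:
apply_moves:
  plan:
    - [[0,0,0,0,0,0],[0,0,0,0,0,0],[0,0,0,0,0,0]]
  gripper: 0.5

```text
time: 47.35
tool_pos: [0.6101, -0.1622, 0.0649]
ee_rot: [-0.001, 0.724, 0.69, -0.001]
wrist_force: [-0.6, -0.3, 0.3]
width: 0.0426
finger_force: 0.0
```

Emit:
apply_moves:
  plan:
    - [[0,0,-0.3,0,0,0],[0,0,-0.8,0,0,0],[0,0,-1.4,0,0,0],[0,0,-2,0,0,0],[0,0,-2,0,0,0]]

```text
time: 47.98
tool_pos: [0.6125, -0.1632, 0.1902]
ee_rot: [0.002, 0.724, 0.69, 0.002]
wrist_force: [-0.2, 0.2, 0.4]
width: 0.0429
finger_force: 0.0
```

```bash
python3 - <<'E'
from h import *
im,i=look("wrist","w23.png"); print(arm.state()["tool_pos"])
k=loc(S2,IY,-.098,-.080); print(k)
moves([(*k,.13,-.045),(*k,.083,-.045)])
g=cv2.cvtColor(im,cv2.COLOR_BGR2GRAY)
E
```

```text
[ 0.6115942  -0.16272168  0.18801576]
[ 0.48450042 -0.1045105 ]
[ 0.867 -2.166  0.96 ] [ 0.2  0.  -0.2] rows>=2.4
[0.    0.    0.783] [0. 0. 0.] rows>=0.8
```

Emit:
apply_moves:
  plan:
    - [[0,0,0.3,0,0,0],[0,0,0.8,0,0,0],[0,0,1.2,0,0,0],[0,0,1.4,0,0,0],[0,0,1.4,0,0,0]]
  gripper: 0

```text
time: 48.65
tool_pos: [0.6098, -0.1622, 0.1]
ee_rot: [-0.001, 0.724, 0.69, -0.001]
wrist_force: [0.6, -0.9, -0.2]
width: -0.0001
finger_force: 0.0
```

Emit:
apply_moves:
  plan:
    - [[0,0,0.05,0,0,0],[0,0,0.08,0,0,0],[0,0,0.08,0,0,0]]

```text
time: 49.02
tool_pos: [0.611, -0.1624, 0.0972]
ee_rot: [0.0, 0.724, 0.69, 0.0]
wrist_force: [1.0, 1.1, 0.9]
width: 0.0001
finger_force: 0.0
```

Emit:
apply_moves:
  plan:
    - [[0,0,0.03,0,0,0],[0,0,0.04,0,0,0],[0,0,0.04,0,0,0]]

```text
time: 49.4
tool_pos: [0.6112, -0.1624, 0.095]
ee_rot: [0.0, 0.724, 0.69, 0.0]
wrist_force: [-1.7, -0.1, 5.1]
width: 0.0002
finger_force: 2.3
```

Emit:
apply_moves:
  plan:
    - [[0,0,0.03,0,0,0],[0,0,0.04,0,0,0],[0,0,0.04,0,0,0]]

```text
time: 49.78
tool_pos: [0.6114, -0.1625, 0.0944]
ee_rot: [0.0, 0.724, 0.69, 0.001]
wrist_force: [-8.0, 1.9, 21.7]
width: -0.0001
finger_force: 10.6
```

Emit:
apply_moves:
  plan:
    - [[0,0,-0.3,0,0,0],[0,0,-0.8,0,0,0],[0,0,-0.8,0,0,0],[0,0,-0.8,0,0,0]]

```text
time: 50.28
tool_pos: [0.6107, -0.1623, 0.1398]
ee_rot: [-0.0, 0.724, 0.69, -0.0]
wrist_force: [1.0, 0.8, -0.1]
width: 0.0002
finger_force: 0.0
```

Emit:
apply_moves:
  plan:
    - [[0.4,-0.8,0,0,0,0],[0.8,-1.6,0,0,0,0],[0.88,-2.13,0,0,0,0],[0.88,-2.13,0,0,0,0],[0.88,-2.13,0,0,0,0]]

```text
time: 50.9
tool_pos: [0.4863, -0.1035, 0.14]
ee_rot: [0.0, 0.724, 0.69, 0.0]
wrist_force: [0.1, -0.7, -0.6]
width: -0.0
finger_force: 0.0
```

```bash
python3 - <<'E'
from h import *
print(arm.state()["tool_pos"])
moves([(.485,-.1037,.080,-.045),(.485,-.1037,.071,-.045)])
E
```

```text
[ 0.48629214 -0.10352605  0.13997835]
[-0.004 -0.022  1.   ] [ 0.   0.  -0.2] rows>=1.0
[0.   0.   0.15] [0. 0. 0.] rows>=0.1
```

Emit:
apply_moves:
  plan:
    - [[0,-0.02,0.4,0,0,0],[0,-0.02,0.8,0,0,0],[0,-0.02,1,0,0,0],[0,-0.02,1,0,0,0]]

```text
time: 51.4
tool_pos: [0.4845, -0.1038, 0.0794]
ee_rot: [-0.0, 0.724, 0.69, -0.001]
wrist_force: [-0.5, 0.1, 0.9]
width: 0.0003
finger_force: 0.0
```

Emit:
apply_moves:
  plan:
    - [[0,0,0.06,0,0,0],[0,0,0.12,0,0,0],[0,0,0.14,0,0,0],[0,0,0.15,0,0,0]]

```text
time: 51.9
tool_pos: [0.4854, -0.1037, 0.072]
ee_rot: [0.001, 0.724, 0.69, 0.001]
wrist_force: [-1.1, -1.4, 12.9]
width: 0.0003
finger_force: 6.7
```

Emit:
apply_moves:
  plan:
    - [[0,0,0.02,0,0,0],[0,0,0.03,0,0,0],[0,0,0.03,0,0,0]]

```text
time: 52.28
tool_pos: [0.4856, -0.1038, 0.0716]
ee_rot: [0.0, 0.724, 0.69, 0.001]
wrist_force: [-8.8, -1.2, 30.7]
width: 0.0
finger_force: 15.5
```

Emit:
apply_moves:
  plan:
    - [[0,0,-0.3,0,0,0],[0,0,-1,0,0,0],[0,0,-2,0,0,0],[0,0,-2.6,0,0,0],[0,0,-2.6,0,0,0]]

```text
time: 52.9
tool_pos: [0.4858, -0.1035, 0.228]
ee_rot: [0.001, 0.724, 0.69, 0.002]
wrist_force: [0.5, -0.3, 0.7]
width: -0.0001
finger_force: 0.0
```

Emit:
apply_moves:
  plan:
    - [[0,0,0,0,0,0],[0,0,0,0,0,0]]

```text
time: 53.15
tool_pos: [0.4838, -0.1033, 0.224]
ee_rot: [-0.001, 0.724, 0.69, -0.001]
wrist_force: [0.4, -0.2, -0.7]
width: 0.0002
finger_force: 0.0
```

```bash
python3 - <<'E'
from h import *
im,i=look("wrist","w24.png"); i=arm.camera_info("wrist"); print(arm.state()["tool_pos"])
g=cv2.cvtColor(im,cv2.COLOR_BGR2GRAY)
n,l,stt,c=cv2.connectedComponentsWithStats((g>215).astype(np.uint8))
for k in range(1,n):
    if stt[k,4]>600: print(stt[k],cast(c[k],.071,i)[0,:2].round(3))
print("block centres exp",[np.round(st(k,0)[:2],3) for k in (1,2,3)])
for k in (1,2,3):
    for nm,x,y in (("blk",-.008,0),("blkend-",-.035,0),("blkend+",.019,0),("side+",-.008,.010),("side-",-.008,-.010)):
        u=proj([*loc(S2,IY,x,(k-2)*.06+y),.071],i)[0].astype(int); print(k,nm,u,g[u[1],u[0]] if 0<=u[1]<400 and 0<=u[0]<640 else None,end="; ")
E
```

```text
[ 0.4838754  -0.10337613  0.22406209]
[ 297    0   53  210 3415] [ 0.491 -0.033]
[ 403    0   79   29 2150] [0.581 0.028]
[ 398   79   74   31 2203] [ 0.579 -0.029]
[ 617  111   23  122 2544] [ 0.751 -0.101]
[ 394  153   69   32 1851] [ 0.576 -0.089]
block centres exp [array([ 0.575, -0.089]), array([ 0.578, -0.029]), array([0.581, 0.031])]
1 blk [426 165] 244; 1 blkend- [394 166] 171; 1 blkend+ [457 165] 236; 1 side+ [427 154] 244; 1 side- [424 177] 238; 2 blk [433  92] 249; 2 blkend- [399  93] 241; 2 blkend+ [466  92] 241; 2 side+ [434  79] 236; 2 side- [432 105] 251; 3 blk [441   8] 249; 3 blkend- [405   8] 245; 3 blkend+ [477   8] 236; 3 side+ [443  -6] None; 3 side- [440  23] 250;
```

Block centroids match all three stations, so I'm handing in.

```bash
python3 - <<'E'
from station import arm
print(arm.job_done())
E
```

```text
the job is handed in; nothing more can be done
None
```

I handed the job in at about 53 s on the robot's clock; no verdict came back. The two finished slides are in the white tray, the three fresh slides are between their stops with frosted ends at the far side, the bail is closed, and the start key was pressed fully and let go.

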